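Load the bottle shaker and set it running

ROBOT

A 7-joint arm with a two-finger parallel gripper is mounted at the origin on a cart in front of the work surface, level with it; the furniture and walls round the work are solid. World frame = base frame: x ahead of the robot, y to its left, z up, the work surface at z = 0. Lengths are in mm, angles in rad, forces in N, time in s.
With the tool pointing down it reaches from about 350 to 900 mm from the base axis. Payload 19.9 kg.
Tool frame: the origin (TCP) lies midway between the tips of the shut fingers; the grasp point (between the pads) lies 19 mm behind it; z points along the fingers, y is the line along which they close (so a half turn about z gives the same grasp; the last joint's range is limited). The gripper opens to 85 mm and grips with 20 to 120 N. Pads are 22 mm wide; open, the fingers measure 114 mm over their backs; the gripper's body (76 mm by 85 mm) begins 54 mm behind the grasp point. The pads swing forward as they close: fully open they stand 13 mm farther back than shut.
Start: joints at [-1.262, 0.417, -0.01, 1.614, 0.005, 1.111, -0.053], TCP at [214.769, 586.92, 231.26] pointing down, gripper open.
Joint ranges: [-2.81, 2.81], [-0.39, 2.02], [-1.27, 1.25], [0.06, 2.57], [-1.19, 4.33], [0.19, 2], [-2.82, 2.82]. Speed limits (rad/s): [1.89, 1.89, 2.39, 2.39, 3.01, 3.01, 3.01].

INTERFACE

Orientations are given as a rotation vector (axis times angle).
In Python, from plant import r gives the robot as it stands. The module is installed in compiled form; this text tells all that it offers.
- The arm moves only by the tool arm_command, never from a script. Its argument "moves" is a list that holds one entry, the list of rows, each a list of 7 numbers: the turn, a rotation vector about the tool's x, y, z each as a share of 60 degrees, from -1 to 1, then the shift along the tool's x, y, z each as a share of 150 mm, from -1 to 1, then the closure, from 0 (fully open) to 1 (shut). In form: [[[wx, wy, wz, dx, dy, dz, claw], ...]]. A call has 1 to 12 rows; each row shifts and turns the commanded pose from where the row before left it, along the tool's axes as they then stand; what a row does not reach is not made up. A row lasts 1/12 s, in which the tool goes at most 41.7 mm and 7.16 degrees, less where a joint would pass 70% of its speed; a pose out of reach is approached as far as the arm can. A call with a number of a shift or a turn outside -1 to 1 is refused whole. A call with a gripper value outside its range is refused whole. The fingers move at their own pace and stop on an object; the grip force is fixed at half the most. Time passes only in rows, so rows that do not move let the fingers close. It gives the time, the measured TCP pose, the force, the opening and the grip force at its end, in the units of the state.
- r.state(): the state, without advancing time (a new reading comes with each control period).
- r.capture(name): name is "scene" or "top" or "wrist"; returns a dict with "frame" (420x560x3 uint8, red, green, blue), "z_map" (420x560 float32, mm along the optical axis (not along the pixel's ray), 0 where there is no reading), "fov_y" (degrees; the focal length in pixels is half the picture's height over the tangent of half this angle, whatever the lens; pixels are square), "cx", "cy" (the principal point, pixels), "R" (3x3) and "t" (3): a world point X has camera coordinates R X + t; the wrist camera has in their place "T_tool_cam" (4x4, takes a point from camera to tool coordinates, whose origin is the TCP and whose axes are the flange's). Camera axes: x right, y down, z forward; pixel columns grow to the right and rows downward; lengths in mm; the calibration is good to about 2 mm. A picture is of the moment at which its call begins: read the wrist's pose just before it.
- r.sign_off(): hands the job in; it is judged then, once.
The state is a dict: "time": time; "joints": joint angles; "qvel": joint speeds; "joint_efforts": joint torques, N m; "eef_pos": TCP position; "orientation": TCP orientation; "force": force on the tool from outside, world axes, zero at the start; "torque": the same for the moment, N m; "width": finger opening in mm; "grip_force": force on a finger pad.
Only numpy, scipy, OpenCV 4.12 (cv2) and the standard library are available. Lean on these libraries where they do the work, as an engineer would, in place of code of your own. Each camera call takes 0.05 s, during which the arm holds its last target. There are 200 camera calls.

TASK

Switch the bottle shaker off at its locking toggle (pull the red bat out, flip it toward the robot side and let it spring home), then stand every 36 mm bottle with a red or yellow cap upright in a pocket of its own, fully down, leaving the other bottles and things where they are. Then close the orange keeper bar over the bottles: push it down against its spring, turn it a quarter turn clockwise and let it come up locked; last, pull the toggle out again and flip it to RUN, the far side.

Things in the scene. Friction and masses are not known exactly. Their poses are not given: they have to be found in the camera images.
- shaker: bottle shaker, fixed, white and grey with a blue end, 100 mm (x) by 390 mm (y), deck 60 mm above the worktop, blue end 45 mm. Origin on the worktop under the keeper bar's pivot; x points away from the robot, across the row of pockets (at y = 116, 60, -60, -116 mm), y along it. Mid-deck a dark collar, 54 mm wide, 73 mm high, under the orange bar; toggle at y = -205 mm on the blue end.
- pocket_0 (a point): centre of the floor of a square bottle pocket in the shaker's deck, 40 x 40 mm, 30 mm deep, floor 30 mm above the worktop
- pocket_1 (a point): centre of the floor of a square bottle pocket in the shaker's deck, 40 x 40 mm, 30 mm deep, floor 30 mm above the worktop
- pocket_2 (a point): centre of the floor of a square bottle pocket in the shaker's deck, 40 x 40 mm, 30 mm deep, floor 30 mm above the worktop
- pocket_3 (a point): centre of the floor of a square bottle pocket in the shaker's deck, 40 x 40 mm, 30 mm deep, floor 30 mm above the worktop
- vial_0: small white bottle with a red screw cap, the size that belongs in the shaker: body 36 mm in diameter and 40 mm high, then a cap 27 mm in diameter, 62 mm high in all, about 75 g, heavy at the bottom; origin at the centre of its underside, z up along it. It may be absent.
- vial_1: small white bottle with a red screw cap, the size that belongs in the shaker: body 36 mm in diameter and 40 mm high, then a cap 27 mm in diameter, 62 mm high in all, about 75 g, heavy at the bottom; origin at the centre of its underside, z up along it. It may be absent.
- vial_2: small white bottle with a yellow screw cap, the size that belongs in the shaker: body 36 mm in diameter and 40 mm high, then a cap 27 mm in diameter, 60 mm high in all, about 75 g, heavy at the bottom; origin at the centre of its underside, z up along it. It may be absent.
- vial_3: small white bottle with a yellow screw cap, the size that belongs in the shaker: body 36 mm in diameter and 40 mm high, then a cap 27 mm in diameter, 60 mm high in all, about 75 g, heavy at the bottom; origin at the centre of its underside, z up along it. It may be absent.
- slim_bottle: look-alike of the wrong size: white bottle with a dark green cap, 28 mm in diameter, 62 mm high; origin at the centre of its underside
- wide_bottle: look-alike of the wrong size: white bottle with a grey cap, 43 mm in diameter, 70 mm high; origin at the centre of its underside
- cup: specimen cup with a red lid, 58 mm in diameter, 66 mm high, a bystander; origin at the centre of its underside
- timer1: small white bench timer, 66 x 66 x 19 mm, a bystander; origin at the centre of its underside
- toggle (a joint): rocking angle of the locking toggle (rad), about an axis along the shaker's y: 0 = OFF, the red bat leans 0.45 rad from upright toward the robot side (-x, white dot); 0.90 = RUN, it leans 0.45 rad to the far side (+x, green dot). A ridge blocks it midway unless the bat is pulled out; it stays where it is left.
- toggle_pull (a joint): how far the bat is pulled out along its own length (m): 0 = home, 0.012 = full. A spring pulls it home (4 N at home, 7 N at full). At 8 mm or more its pin passes over the ridge; with less it is locked on its side.
- toggle_knob (a point): middle of the red grip of the bat: round, 17 mm in diameter, 36 mm long (18 mm to either end); this point's z points out along the bat. 67 mm from the rocking axis while the bat is home. Two steel cheeks beside the bat, 33 mm apart over their outsides (along y), stand 26 mm above the rocking axis.
- toggle_hinge (a point): the rocking axis of the toggle, 45 mm above the worktop, level with the top of the blue end; the axis runs along the shaker's y
- keeper (a joint): turn of the keeper bar (rad), clockwise seen from above: about 0 = open, the bar lies across the row (along the shaker's x); 1.57 = a quarter turn, the bar lies along the row (the shaker's y) above the bottle caps
- keeper_press (a joint): how far the keeper bar is pushed down (m), 0 to 0.014, against a spring (4 N at the top, 10 N fully down). A bayonet: push it down 11 mm or more to turn past about 0.28 rad; between there and 1.3 rad it stays caught below if let go; past 1.3 rad it springs up to 0.005, which is locked.
- keeper_hub (a point): middle of the orange keeper bar over its pivot: bar 270 mm long (this point's x), 26 mm wide (y), 12 mm thick; point at half thickness, 116 mm above the worktop when up. The shaft under it is 24 mm thick for 12 mm, then 20 mm. Fully down, the bar's underside passes 4 mm above bottles standing in the pockets.
Mind the look-alikes: they are no part of the job. Leave any pink or turquoise look-alike of the vial_0 alone.

How it is judged:
By the outcome, as a careful person would: the job done as asked, in the order asked, and still so for the second after the job is handed in, with the robot touching nothing.
Of vial_0, vial_1, vial_2, vial_3 only 2 to 4 are there at a start; the rules pass over those that are not, and their reading is None.
At some moment in a run one of vial_0, vial_1, vial_2, vial_3 may be knocked a few centimetres aside while the robot is not near it.
It also fails if it takes over 210 s, if anything falls off the work surface, if the arm or the gripper's body presses on something with over 40 N, if the wrist force passes 120 N, or if a joint passes its speed limit or range.

## Working session

There is one attempt and no reset: what is moved stays moved. The work goes in short steps, Python scripts to look and compute and a tool call to move; the robot and the scene stay as the last step left them, time stands still between calls to the robot, and variables do not carry over. Pictures are saved under pics/ and viewed, at most 14 in all, crops included, and the job is handed in when it is done.

Besides the shell and the picture viewer there is one more tool, called as name(argument=value, ...), one argument or row to a line, values as JSON. arm_command: Moves the arm, as the interface text tells. Shift numbers are shares of 150 mm and turn numbers shares of 60 degrees, none past 1 either way. Its arguments: {"type":"object","properties":{"moves":{"type":"array"}},"required":["moves"]}

```bash
mkdir -p pics; cat > h.py <<'E'
import numpy as np, cv2
from scipy.spatial.transform import Rotation as Ro
from plant import r
def cap(n):
    s=r.state(); c=r.capture(n); c['s']=s
    h=c['frame'].shape[0]; c['f']=h/2/np.tan(np.radians(c['fov_y'])/2)
    if 'R' in c and c.get('R') is not None:
        R=np.array(c['R']); t=np.array(c['t']); c['Rw']=R.T; c['tw']=-R.T@t
    else:
        T=np.array(c['T_tool_cam']); Rt=Ro.from_rotvec(s['orientation']).as_matrix()
        c['Rw']=Rt@T[:3,:3]; c['tw']=Rt@T[:3,3]+np.array(s['eef_pos'])
    return c
def cloud(c):
    h,w=c['z_map'].shape; v,u=np.mgrid[:h,:w]; z=c['z_map']
    P=np.stack([(u-c['cx'])/c['f']*z,(v-c['cy'])/c['f']*z,z],-1)
    return P@c['Rw'].T+c['tw']
def save(c,name,box=None,k=1):
    im=c['frame'][:,:,::-1]
    if box: im=im[box[1]:box[3],box[0]:box[2]]
    cv2.imwrite('pics/'+name+'.png',cv2.resize(im,None,fx=k,fy=k,interpolation=cv2.INTER_CUBIC))
E
python3 - <<'E'
from h import *
import pickle
print(r.state())
for n in('top','scene'):
    c=cap(n); save(c,n+'0',k=1.4); pickle.dump(c,open(n+'.pkl','wb')); print(n,c['f'],c['tw'],c['Rw'].tolist())
E
```

```text
{'time': 0.0, 'joints': array([-1.26151555,  0.41794699, -0.01029265,  1.6142101 ,  0.00470918,
        1.11072171, -0.052991  ]), 'qvel': array([ 0.00061378,  0.00041026, -0.00038374,  0.00035707, -0.00086688,
        0.00158686, -0.00195082]), 'joint_efforts': array([-9.19754966e-04, -8.64427829e+01,  6.78173918e-01, -4.34929097e+01,
        1.90430589e-02,  7.09492000e-03,  1.34666980e-04]), 'eef_pos': array([214.66095171, 586.58394657, 230.66207683]), 'orientation': array([-5.48145736e-01, -3.09328525e+00,  1.97522232e-03]), 'force': array([ 0.59814726,  0.14604361, -0.09590096]), 'torque': array([ 0.02173885,  0.02614677, -0.0199217 ]), 'grip_force': 0.0, 'width': 85.5565804636227}
top 466.83566235239914 [ 351.63706291  -38.40891671 1464.7894907 ] [[-0.02164833416650453, -0.9913661645587393, 0.12932315104384876], [-0.9996538176552755, 0.02339874115036166, 0.012030950079354247], [-0.014953075772191234, -0.1290179316245348, -0.9915295148629102]]
scene 427.7851728279973 [986.61758113 941.90121248 771.86461283] [[-0.9039397187076299, 0.24215295750263172, -0.3524981278184316], [0.427314807938371, 0.47831736938997416, -0.7672121929795226], [-0.01717672434906821, -0.8441412436983422, -0.5358456128662922]]
```

View pics/top0.png

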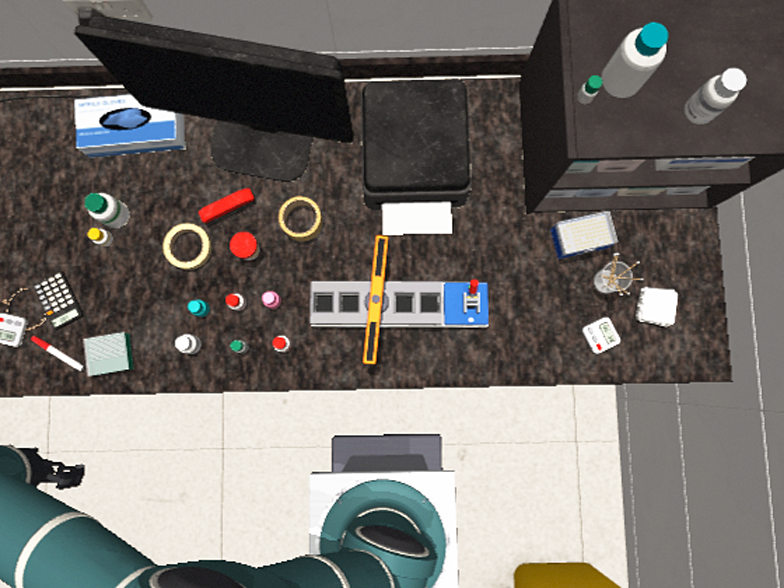

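View pics/scene0.png

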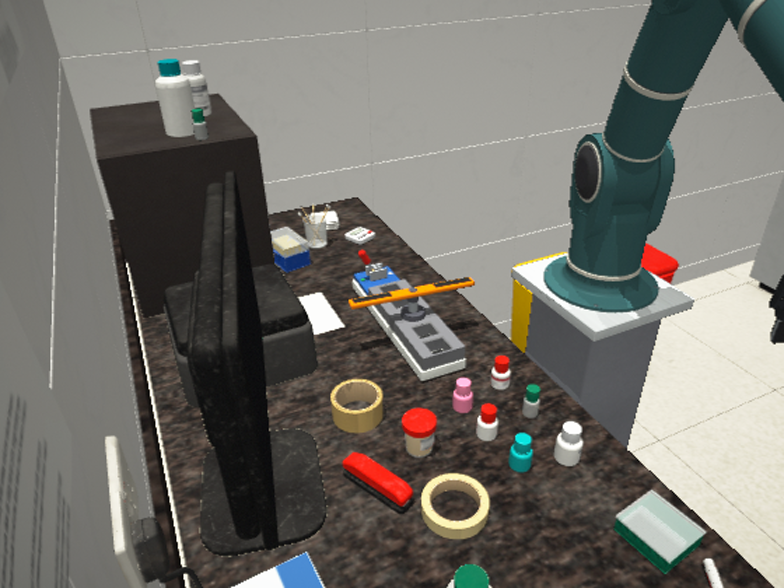

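Top view (784x588): the red-capped bottles are at (235,300) and (281,343). Decoys: pink (270,298), turquoise (197,307), dark green (238,346), white/grey (187,343), cup (243,245). There is a possible yellow-capped bottle at (97,235). The toggle bat is at (474,286), leaning to the far side (RUN). I'll measure these and enlarge.

```bash
python3 - <<'E'
from h import *
import pickle
c=pickle.load(open('top.pkl','rb')); P=cloud(c)
for n,(u,v) in dict(redA=(235,299),redB=(281,342),pink=(270,297),turq=(197,306),green=(238,345),white=(187,342),cup=(243,243),yellow=(96,235),bat=(474,285),hub=(376,300),barfar=(381,240),barnear=(370,360),tapeyel=(281,217)).items():
    u=int(u/1.4);v=int(v/1.4); q=P[v-2:v+3,u-2:u+3].reshape(-1,3); print(n,np.median(q,0).round(1), q[:,2].max().round(1))
# deck fit: points at z 55..65 near shaker
m=(P[...,2]>54)&(P[...,2]<65)&(abs(P[...,0]-P[215,270,0])<110)&(P[...,1]>-330)&(P[...,1]<200)
v,u=np.where(m); mm=(u>215)&(u<360)&(v>190)&(v<240)
q=P[v[mm],u[mm]]; print(cv2.minAreaRect(q[:,:2].astype(np.float32)),np.median(q[:,2]))
hs=cv2.cvtColor(c['frame'],cv2.COLOR_RGB2HSV)
m=(hs[...,0]>8)&(hs[...,0]<22)&(hs[...,1]>150)&(P[...,2]>100)&(P[...,2]<135)
q=P[m]; print('bar',cv2.minAreaRect(q[:,:2].astype(np.float32)),np.median(q,0))
m=(hs[...,0]>100)&(hs[...,0]<120)&(hs[...,1]>120)&(P[...,2]>35)&(P[...,2]<52)
v,u=np.where(m); mm=(u>310)&(u<352)&(v>190)&(v<240); q=P[v[mm],u[mm]]; print('blue',cv2.minAreaRect(q[:,:2].astype(np.float32)),np.median(q,0))
m=((hs[...,0]<6)|(hs[...,0]>174))&(hs[...,1]>150); v,u=np.where(m); mm=(u>325)&(u<350)&(v>190)&(v<225); q=P[v[mm],u[mm]]; print('bat',q.round(0).tolist())
a=c['frame'][120:270,40:240,::-1]; b=c['frame'][150:270,210:360,::-1]
cv2.imwrite('pics/t1.png',np.vstack([cv2.resize(a,(760,570),interpolation=2)]))
E
```

```text
redA [531.6 310.6  60.8] 67.1
redB [435.1 210.4  61.2] 67.5
pink [532.2 234.2  61. ] 1464.8
turq [518.2 392.6  61.6] 67.9
green [431.1 299.9  61.5] 69.2
white [439.1 410.5  68.3] 77.1
cup [654.2 291.7  65.1] 72.1
yellow [682.3 619.7  59.4] 66.4
bat [ 541.7 -202.3  118.3] 126.1
hub [513.7   1.7 123.4] 127.5
barfar [640.8 -12.5 121.9] 128.9
barnear [390.2  15.6 122.1] 129.2
tapeyel [718.  212.7  41.8] 1464.8
((515.0863037109375, -36.478851318359375), (361.1336364746094, 92.19343566894531), 88.5662841796875) 59.22331788377642
bar ((516.9067993164062, 0.9942512512207031), (26.087324142456055, 268.5869140625), 83.10218048095703) [5.17227542e+02 7.12930000e-02 1.20514165e+02]
blue ((511.5098571777344, -193.44442749023438), (95.77348327636719, 90.50593566894531), 88.52330017089844) [ 506.20355086 -182.66896668   44.05705556]
bat [[572.0, -218.0, -4.0], [571.0, -220.0, 2.0], [569.0, -211.0, -4.0], [550.0, -199.0, 125.0], [551.0, -203.0, 117.0], [550.0, -205.0, 122.0], [550.0, -208.0, 125.0], [567.0, -226.0, 3.0], [548.0, -197.0, 115.0], [548.0, -200.0, 115.0], [547.0, -202.0, 120.0], [547.0,
[... 198 characters left out ...]
0, 116.0], [542.0, -199.0, 119.0], [542.0, -202.0, 119.0], [541.0, -205.0, 123.0], [541.0, -208.0, 123.0], [540.0, -198.0, 108.0], [540.0, -200.0, 114.0], [539.0, -202.0, 116.0], [538.0, -205.0, 121.0], [538.0, -208.0, 120.0], [538.0, -198.0, 105.0], [537.0, -200.0, 113.0], [536.0, -203.0, 114.0], [536.0, -205.0, 115.0], [535.0, -198.0, 101.0], [535.0, -200.0, 107.0], [534.0, -203.0, 111.0], [535.0, -206.0, 106.0], [532.0, -198.0, 102.0], [532.0, -201.0, 101.0], [532.0, -203.0, 107.0], [532.0, -206.0, 106.0], [537.0, -202.0, 43.0], [531.0, -199.0, 92.0], [530.0, -202.0, 94.0], [529.0, -204.0, 101.0], [529.0, -207.0, 100.0], [533.0, -204.0, 48.0], [528.0, -202.0, 93.0], [527.0, -204.0, 98.0]]
```

View pics/t1.png

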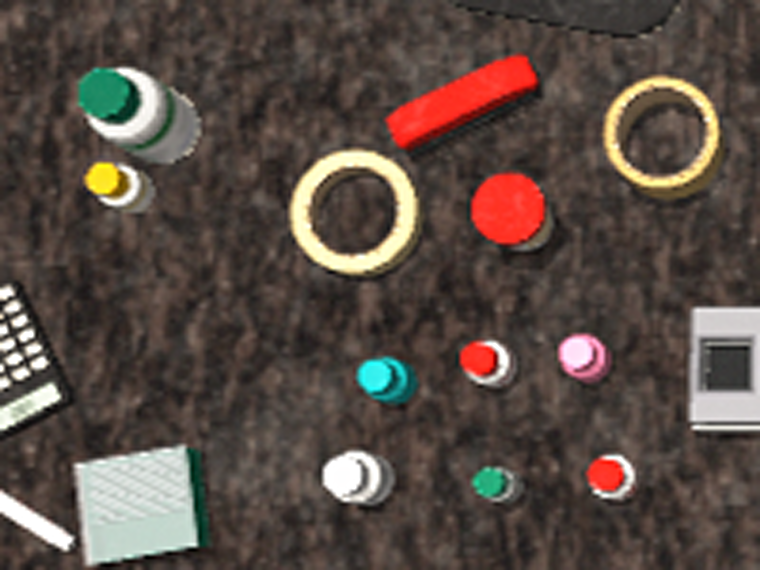

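Yellow (97,235): cap top at z≈59 and the right size, so it fits a yellow vial at (682,620), near the edge of reach. I'll confirm it with the wrist camera later. The others are the two reds at (532,311) and (435,210). The shaker is at about (516.5,1.5), yaw −1.4°. Toggle comes first.

```bash
cat >> h.py <<'E'
YAW=np.radians(-1.43); ORG=np.array([516.5,1.5,0])
def S(x,y,z): # shaker -> world
    c,s=np.cos(YAW),np.sin(YAW); return ORG+np.array([c*x-s*y,s*x+c*y,z])
def down(yaw,tilt=0): # tool y at world yaw+90deg, x opposite; tilt about tool y (deg)
    b=np.array([[-1,0,0],[0,1,0],[0,0,-1.]])
    return Ro.from_euler('z',yaw,degrees=True)*Ro.from_matrix(b)*Ro.from_euler('y',tilt,degrees=True)
def plan(p,rot=None,frm=None):
    s=r.state(); R0=Ro.from_rotvec(s['orientation']); p0=np.array(s['eef_pos'])
    if rot is None: rot=R0
    w=(R0.inv()*rot).as_rotvec(degrees=True)/60
    d=rot.inv().apply(np.array(p)-p0)/150
    print('turn',w.round(3),'rows>=',round(np.linalg.norm(w)*60/7.16,1),'| then shift',d.round(3),'rows>=',round(np.linalg.norm(d)*150/41.7,1), '| now',p0.round(1),'t',s['time'])
E
python3 - <<'E'
from h import *
plan([545,-203,230],down(-1.43,0))
print(down(-1.43,25.8).apply([0,0,1]),down(0).as_matrix())
E
```

```text
turn [-0.001 -0.    -0.311] rows>= 2.6 | then shift [-2.333e+00 -5.208e+00  5.000e-03] rows>= 20.5 | now [214.7 586.6 230.7] t 0.1
[-0.43509555  0.01086146 -0.90031877] [[-1.  0.  0.]
 [ 0.  1.  0.]
 [ 0.  0. -1.]]
```

arm_command(
  moves=[
    [[0,0,-0.104,0,0,0,0],[0,0,-0.104,0,0,0,0],[0,0,-0.103,0,0,0,0],[0,0,0,-0.09,-0.2,0,0],[0,0,0,-0.09,-0.2,0,0],[0,0,0,-0.09,-0.2,0,0],[0,0,0,-0.09,-0.2,0,0],[0,0,0,-0.09,-0.2,0,0],[0,0,0,-0.09,-0.2,0,0],[0,0,0,-0.09,-0.2,0,0],[0,0,0,-0.09,-0.2,0,0],[0,0,0,-0.09,-0.2,0,0]],
  ],
)

```text
time: 1.1
eef_pos: [329.6, 312.3, 231.2]
orientation: [-0.039, -3.141, 0.0]
force: [0.9, -0.1, -0.7]
width: 85.3
grip_force: 0.0
```

arm_command(
  moves=[
    [[0,0,0,-0.09,-0.2,0,0],[0,0,0,-0.09,-0.2,0,0],[0,0,0,-0.09,-0.2,0,0],[0,0,0,-0.09,-0.2,0,0],[0,0,0,-0.09,-0.2,0,0],[0,0,0,-0.09,-0.2,0,0],[0,0,0,-0.09,-0.2,0,0],[0,0,0,-0.09,-0.2,0,0],[0,0,0,-0.09,-0.2,0,0],[0,0,0,-0.09,-0.2,0,0],[0,0,0,-0.09,-0.2,0,0],[0,0,0,-0.09,-0.2,0,0]],
  ],
)

```text
time: 2.1
eef_pos: [482.6, -51.6, 231.3]
orientation: [-0.039, -3.141, 0.0]
force: [0.8, 0.0, 1.1]
width: 85.2
grip_force: 0.0
```

arm_command(
  moves=[
    [[0,0,0,-0.09,-0.2,0,0],[0,0,0,-0.09,-0.2,0,0],[0,0,0,-0.09,-0.2,0,0],[0,0,0,-0.09,-0.2,0,0],[0,0,0,-0.09,-0.2,0,0],[0,0,0,0,0,0,0],[0,0,0,0,0,0,0]],
  ],
)

```text
time: 2.68
eef_pos: [545.8, -203.3, 230.7]
orientation: [-0.044, -3.14, 0.001]
force: [0.1, 0.2, -0.2]
width: 85.5
grip_force: 0.0
```

```bash
python3 - <<'E'
from h import *
s=r.state();print(s['joints'])
c=cap('wrist'); save(c,'w1',k=1.4); P=cloud(c)
hs=cv2.cvtColor(c['frame'],cv2.COLOR_RGB2HSV)
m=((hs[...,0]<6)|(hs[...,0]>174))&(hs[...,1]>150)&(P[...,2]>60)&(P[...,2]<135)
q=P[m]; print('bat',len(q),q.min(0),q.max(0))
for z in range(80,130,8):
    k=q[(q[:,2]>z)&(q[:,2]<z+8)]
    if len(k): print(z,np.median(k,0).round(1))
print(S(0,-205,45)+67*np.array([.435,-.011,.9]))
plan(S(0,-205,45)+98*np.array([.435,-.011,.9]),down(-1.43,25.8))
print(c['tw'],c['Rw'][:,2])
E
```

```text
[-0.09697875  0.37469021  0.51037458  1.73731471 -0.20245977  1.08322071
  2.02240812]
bat 954 [ 525.87893699 -422.29044399   94.32850557] [ 749.93924855 -195.60569544  123.43980467]
88 [ 527.2 -206.6   95.2]
96 [ 535.1 -211.5  100.7]
104 [ 534.8 -206.6  106.2]
112 [ 541.4 -204.3  118. ]
120 [ 542.9 -203.9  121.1]
[ 540.52909846 -204.17315482  105.3       ]
turn [ 0.     0.429 -0.001] rows>= 3.6 | then shift [-0.333 -0.017  0.561] rows>= 2.3 | now [ 545.7 -201.8  230.8] t 2.7333
[ 474.71180899 -201.66824226  372.83693965] [ 0.27693987 -0.00839311 -0.96085059]
```

View pics/w1.png

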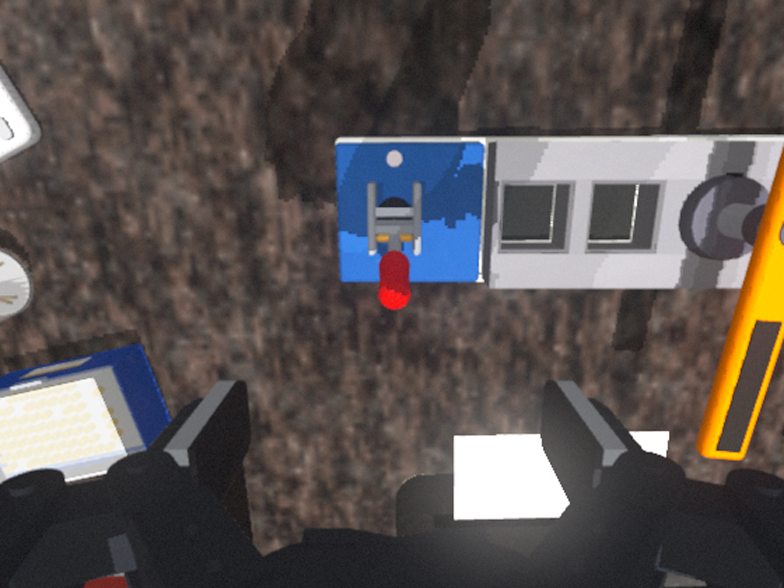

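arm_command(
  moves=[
    [[0,0.107,0,0,0,0,0],[0,0.107,0,0,0,0,0],[0,0.107,0,0,0,0,0],[0,0.108,0,0,0,0,0],[0,0,0,-0.08,-0.005,0.13,0],[0,0,0,-0.08,-0.004,0.13,0],[0,0,0,-0.08,-0.004,0.13,0],[0,0,0,-0.09,-0.004,0.13,0],[0,0,0,0,0,0,0],[0,0,0,0,0,0,0]],
  ],
)

```text
time: 3.57
eef_pos: [556.3, -203.3, 139.4]
orientation: [-0.032, -2.69, -0.008]
force: [0.0, -0.7, 0.7]
width: 85.4
grip_force: 0.0
```

```bash
python3 - <<'E'
from h import *
plan(S(0,-205,45)+50*np.array([.435,-.011,.9]),down(-1.43,25.8))
E
```

```text
turn [-0.    -0.001  0.001] rows>= 0.0 | then shift [-0.004 -0.008  0.364] rows>= 1.3 | now [ 556.3 -203.3  139.4] t 3.5667
```

The wrist view shows the bat at (395,280) leaning to the far side (green dot hidden, white dot at (394,158)), as expected. Now I advance and grip.

arm_command(
  moves=[
    [[0,0,0,0,0,0.12,0],[0,0,0,-0.004,-0.008,0.12,0],[0,0,0,0,0,0.12,0],[0,0,0,0,0,0,0],[0,0,0,0,0,0,1],[0,0,0,0,0,0,1],[0,0,0,0,0,0,1],[0,0,0,0,0,0,1],[0,0,0,0,0,0,1],[0,0,0,0,0,0,1],[0,0,0,0,0,0,1],[0,0,0,0,0,0,1]],
  ],
)

```text
time: 4.57
eef_pos: [534.4, -204.3, 91.3]
orientation: [-0.033, -2.693, -0.009]
force: [1.3, 5.7, 8.0]
width: 15.5
grip_force: 58.5
```

arm_command(
  moves=[
    [[0,0,0,0,0,0,1],[0,0,0,0,0,0,1],[0,0,0,0,0,0,1]],
  ],
)

```text
time: 4.82
eef_pos: [534.4, -204.3, 91.3]
orientation: [-0.033, -2.693, -0.009]
force: [1.1, 6.1, 6.4]
width: 15.7
grip_force: 58.5
```

arm_command(
  moves=[
    [[0,0,0,0,0,-0.022,1],[0,0,0,0,0,-0.022,1],[0,0,0,0,0,-0.023,1],[0,0,0,0,0,0,1],[0,0,0,0,0,0,1]],
  ],
)

```text
time: 5.23
eef_pos: [538.1, -204.5, 99.5]
orientation: [-0.033, -2.691, -0.009]
force: [-1.2, 4.9, -6.4]
width: 15.6
grip_force: 58.6
```

arm_command(
  moves=[
    [[0,-0.048,0,0.0205,0,0,1],[0,-0.048,0,0.0205,0,0,1],[0,-0.048,0,0.0205,0,0,1],[0,-0.048,0,0.0205,0,0,1],[0,0,0,0,0,0,1],[0,0,0,0,0,0,1]],
  ],
)

```text
time: 5.73
eef_pos: [526.6, -204.2, 104.6]
orientation: [-0.036, -2.894, -0.006]
force: [-0.1, 5.3, -7.1]
width: 15.3
grip_force: 58.8
```

```bash
python3 - <<'E'
from h import *
s=r.state(); R=Ro.from_rotvec(s['orientation']); d=s['eef_pos']-S(0,-205,45)
print(np.linalg.norm(d), R.inv().apply(d), s['force'], s['width'])
E
```

```text
61.469812046221605 [ -0.15555898  -0.27873431 -61.46898325] [-0.0694389   5.31227068 -7.13195582] 15.28942036827976
```

arm_command(
  moves=[
    [[0,-0.048,0,0.0205,0,0,1],[0,-0.048,0,0.0205,0,0,1],[0,-0.048,0,0.0205,0,0,1],[0,-0.048,0,0.0205,0,0,1],[0,-0.048,0,0.0205,0,0,1],[0,-0.048,0,0.0205,0,0,1],[0,-0.048,0,0.0205,0,0,1],[0,0,0,0,0,0,1],[0,0,0,0,0,0,1]],
  ],
)

```text
time: 6.48
eef_pos: [505.2, -203.7, 106.6]
orientation: [0.038, 3.037, -0.0]
force: [1.8, 6.2, -6.8]
width: 15.2
grip_force: 59.1
```

```bash
python3 - <<'E'
from h import *
s=r.state(); R=Ro.from_rotvec(s['orientation']); d=s['eef_pos']-S(0,-205,45)
print(np.linalg.norm(d), R.inv().apply(d), s['force'], s['width'],R.apply([0,0,1]))
E
```

```text
61.89150698049695 [ -0.22200576  -0.34326293 -61.89015689] [ 1.78224245  6.22056215 -6.83005647] 15.162592732530529 [ 0.10406357 -0.00148361 -0.99456954]
```

arm_command(
  moves=[
    [[0,-0.048,0,0.0205,0,0,1],[0,-0.048,0,0.0205,0,0,1],[0,-0.048,0,0.0205,0,0,1],[0,-0.048,0,0.0205,0,0,1],[0,-0.048,0,0.0205,0,0,1],[0,-0.048,0,0.0205,0,0,1],[0,-0.044,0,0.0205,0,0,1],[0,0,0,0,0,0,1],[0,0,0,0,0,0,1]],
  ],
)

```text
time: 7.23
eef_pos: [484.8, -203.4, 101.1]
orientation: [0.034, 2.696, -0.004]
force: [3.2, 7.6, -6.5]
width: 15.4
grip_force: 59.2
```

arm_command(
  moves=[
    [[0,0,0,0,0,0.025,1],[0,0,0,0,0,0.025,1],[0,0,0,0,0,0.018,1],[0,0,0,0,0,0,1],[0,0,0,0,0,0,0],[0,0,0,0,0,0,0],[0,0,0,0,0,0,0],[0,0,0,0,0,0,0],[0,0,0,0,0,0,0],[0,0,0,0,0,0,0]],
  ],
)

```text
time: 8.07
eef_pos: [489.7, -203.9, 91.9]
orientation: [0.034, 2.696, -0.007]
force: [0.5, 0.1, 0.1]
width: 84.8
grip_force: 0.0
```

arm_command(
  moves=[
    [[0,0,0,0,0,-0.15,0],[0,0,0,0,0,-0.2,0],[0,0,0,0,0,-0.2,0],[0,0,0,0,0,-0.2,0],[0,0,0,0,0,-0.1,0],[0,0.109,0,0,0,0,0],[0,0.109,0,0,0,0,0],[0,0.109,0,0,0,0,0],[0,0.109,0,0,0,0,0],[0,0,0,0,0,0,0]],
  ],
)

```text
time: 8.9
eef_pos: [437.1, -201.7, 207.0]
orientation: [-0.034, -3.129, -0.001]
force: [-0.7, 1.4, -1.4]
width: 85.1
grip_force: 0.0
```

```bash
python3 - <<'E'
from h import *
print(r.state()['force'])
import pickle
c=cap('top'); P=cloud(c); pickle.dump(c,open('top.pkl','wb'))
hs=cv2.cvtColor(c['frame'],cv2.COLOR_RGB2HSV)
m=((hs[...,0]<6)|(hs[...,0]>174))&(hs[...,1]>150)&(P[...,2]>30)&(P[...,2]<135)&(P[...,1]<-150)
q=P[m]; print('bat',len(q),q.min(0),q.max(0)) if len(q) else 0
m=((hs[...,0]<6)|(hs[...,0]>174))&(hs[...,1]>150)&(P[...,2]>48)&(P[...,2]<80)&(P[...,1]>0)
n,l,st,ce=cv2.connectedComponentsWithStats(m.astype(np.uint8))
for i in range(1,n):
    if st[i,4]>15: q=P[l==i]; print('red',ce[i],np.median(q,0),np.ptp(q,axis=0))
c=cap('wrist'); save(c,'w2',k=1); P=cloud(c)
hs=cv2.cvtColor(c['frame'],cv2.COLOR_RGB2HSV)
m=((hs[...,0]<6)|(hs[...,0]>174))&(hs[...,1]>150)&(P[...,2]>60)&(P[...,2]<135)
q=P[m]; print('bat',len(q),np.median(q,0),q.min(0),q.max(0))
E
```

```text
[-0.6929183   1.40165707 -1.37989311]
bat 1 [1050.57245747 -202.27291433   39.29232657] [1050.57245747 -202.27291433   39.29232657]
red [173.80505415 174.71119134] [648.82408144 289.3718165   65.88159805] [56.35852634 54.77469949 19.91958776]
red [165.8        214.18333333] [528.36447599 314.3959618   60.80756758] [25.07321616 25.69273028 11.39301196]
red [199.1754386  244.43859649] [434.79583429 213.42251439  60.09221392] [21.53615372 24.97531167 12.98960126]
bat 417 [ 475.5989066  -202.55668307  119.95983969] [ 468.27943977 -213.12687487   68.73007926] [ 503.5882045  -194.58497291  123.79277705]
```

View pics/w2.png

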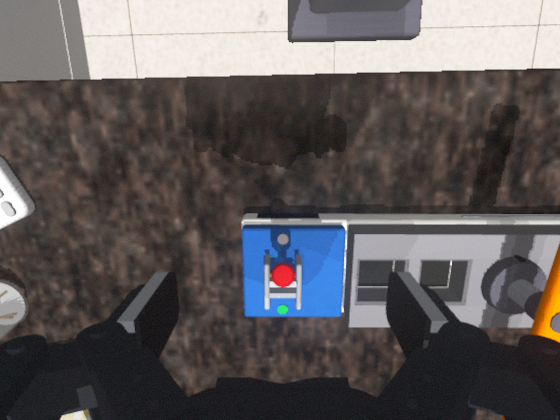

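The toggle is OFF and home: bat at (284,275) leaning to the near side, green dot clear at (283,310). Next I turn the gripper so it closes along x and go above the nearer red vial.

arm_command(
  moves=[
    [[0,0,0.115,0,0,0,0],[0,0,0.115,0,0,0,0],[0,0,0.115,0,0,0,0],[0,0,0.115,0,0,0,0],[0,0,0.115,0,0,0,0],[0,0,0.115,0,0,0,0],[0,0,0.115,0,0,0,0],[0,0,0.115,0,0,0,0],[0,0,0.115,0,0,0,0],[0,0,0.115,0,0,0,0],[0,0,0.115,0,0,0,0],[0,0,0.115,0,0,0,0]],
  ],
)

```text
time: 10.0
eef_pos: [434.1, -202.4, 206.8]
orientation: [-2.111, -2.321, 0.001]
force: [0.1, -0.2, -0.4]
width: 85.2
grip_force: 0.0
```

```bash
python3 - <<'E'
from h import *
plan([435,212,190],down(-91.43)); print(r.state()['joints'])
E
```

```text
turn [-0.003 -0.002  0.114] rows>= 1.0 | then shift [ 2.762 -0.063  0.112] rows>= 9.9 | now [ 434.1 -202.4  206.8] t 10.0
[ 0.03377705  0.19283887  0.38077729  2.00050056 -0.08724169  0.96773158
  0.55264972]
```

arm_command(
  moves=[
    [[0,0,0.114,0,0,0,0],[0,0,0,0.251,-0.006,0,0],[0,0,0,0.251,-0.006,0,0],[0,0,0,0.251,-0.006,0,0],[0,0,0,0.251,-0.006,0,0],[0,0,0,0.251,-0.006,0.01,0],[0,0,0,0.251,-0.006,0.01,0],[0,0,0,0.251,-0.006,0.02,0],[0,0,0,0.251,-0.006,0.02,0],[0,0,0,0.251,-0.006,0.02,0],[0,0,0,0.251,-0.006,0.02,0],[0,0,0,0.251,0,0.01,0]],
  ],
)

```text
time: 11.0
eef_pos: [432.3, 213.1, 190.9]
orientation: [-2.238, -2.197, 0.002]
force: [1.6, 0.3, 0.7]
width: 85.3
grip_force: 0.0
```

arm_command(
  moves=[
    [[0,0,0,0,0,0,0],[0,0,0,0,0,0,0]],
  ],
)

```text
time: 11.17
eef_pos: [432.5, 213.0, 190.8]
orientation: [-2.234, -2.201, 0.003]
force: [-0.0, -1.6, 0.2]
width: 85.2
grip_force: 0.0
```

```bash
cat >> h.py <<'E'
def caps(c,col='red',zr=(48,75)):
    P=cloud(c); hs=cv2.cvtColor(c['frame'],cv2.COLOR_RGB2HSV); H=hs[...,0]
    m=((H<6)|(H>174)) if col=='red' else (H>20)&(H<34)
    m&=(hs[...,1]>150)&(P[...,2]>zr[0])&(P[...,2]<zr[1])
    n,l,st,ce=cv2.connectedComponentsWithStats(m.astype(np.uint8))
    for i in range(1,n):
        if st[i,4]>30:
            q=P[l==i]; zt=np.percentile(q[:,2],60); t=q[q[:,2]>zt-5]
            (x,y),rad=cv2.minEnclosingCircle(t[:,:2].astype(np.float32))
            lo,hi=np.percentile(t,[2,98],axis=0)
            print(col,'px',ce[i].round(0),'top',zt.round(1),'circ',round(x,1),round(y,1),round(rad,1),'mid',((lo+hi)/2)[:2].round(1),'ext',(hi-lo)[:2].round(1))
E
python3 - <<'E'
from h import *
c=cap('wrist'); save(c,'w3'); caps(c); print(c['s']['eef_pos'],c['s']['joints'])
plan([435,212,100],down(-91.43))
E
```

```text
red px [414.  63.] top 61.2 circ 528.9 315.7 13.5 mid [528.4 315.5] ext [23.8 23.5]
red px [548. 101.] top 64.6 circ 635.1 288.3 24.6 mid [628.3 288. ] ext [14.1 41.3]
red px [286. 201.] top 61.2 circ 434.4 213.8 13.3 mid [433.9 214.1] ext [23.  23.7]
[432.45547655 213.04519599 190.7670156 ] [-0.56134043  0.21165127  0.04841781  2.00126822 -0.0187202   0.93205496
 -0.51809258]
turn [-0.005 -0.002  0.007] rows>= 0.1 | then shift [0.003 0.015 0.606] rows>= 2.2 | now [432.8 211.6 190.9] t 11.2167
```

View pics/w3.png

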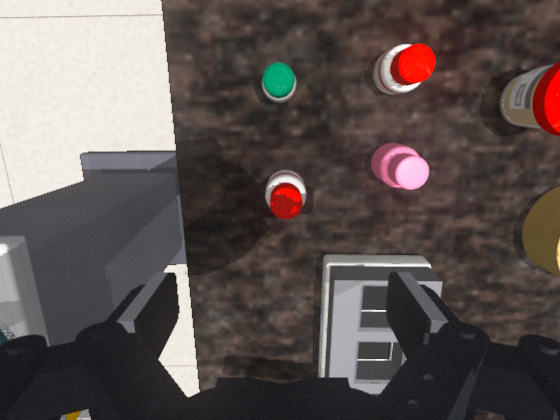

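Red vial B is at wrist pixel (286,201), world (434.3,213.9), red A at (529,316). Both have 27 mm caps and a top at 61, so they match. Descending on B.

```bash
python3 - <<'E'
from h import *
plan([434.3,213.9,43],down(-91.43))
c=cap('wrist'); P=cloud(c)
# deck (z 60) & collar & pocket floor
m=(abs(P[...,2]-60)<4)&(P[...,1]<170)&(P[...,0]>440); m=cv2.morphologyEx(m.astype(np.uint8),cv2.MORPH_OPEN,np.ones((3,3)))
n,l,st,ce=cv2.connectedComponentsWithStats(m); i=1+np.argmax(st[1:,4]); q=P[l==i]
print('deck',st[i,4],np.median(q[:,2]),cv2.minAreaRect(q[:,:2].astype(np.float32)),np.percentile(q,[1,99],axis=0).round(1).tolist())
print('deck end expect',S(0,145,60),[S(-20,y,60).round(1).tolist() for y in(96,136)])
m=(abs(P[...,2]-30)<4)&(P[...,1]<150)&(P[...,0]>470)&(P[...,0]<560);n,l,st,ce=cv2.connectedComponentsWithStats(m.astype(np.uint8))
for i in range(1,n):
    if st[i,4]>100: q=P[l==i]; print('floor',st[i,4],np.percentile(q,[2,98],axis=0).round(1).tolist())
E
```

```text
turn [-0.005 -0.002  0.007] rows>= 0.1 | then shift [0.016 0.01  0.986] rows>= 3.5 | now [432.8 211.6 190.9] t 11.2167
deck 4061 59.228788183904555 ((501.71728515625, 86.04615783691406), (119.3529281616211, 57.72369384765625), 88.56136322021484) [[473.1, 28.2, 56.6], [527.0, 145.3, 60.9]]
deck end expect [520.1185645  146.45484121  60.        ] [[498.9, 98.0, 60.0], [499.9, 138.0, 60.0]]
floor 944 [[470.1, 30.3, 26.2], [556.1, 147.1, 33.7]]
floor 686 [[506.5, 96.7, 28.6], [528.9, 123.6, 33.3]]
floor 758 [[505.3, 40.5, 28.6], [538.9, 62.4, 33.5]]
```

arm_command(
  moves=[
    [[0,0,0,0.008,0.005,0.2,0],[0,0,0,0.008,0.005,0.2,0],[0,0,0,0,0,0.2,0],[0,0,0,0,0,0.2,0],[0,0,0,0,0,0.1,0],[0,0,0,0,0,0.086,0],[0,0,0,0,0,0,1],[0,0,0,0,0,0,1],[0,0,0,0,0,0,1],[0,0,0,0,0,0,1],[0,0,0,0,0,0,1],[0,0,0,0,0,0,1]],
  ],
)

```text
time: 12.27
eef_pos: [434.6, 214.9, 44.3]
orientation: [-2.238, -2.198, 0.001]
force: [-1.4, -0.9, 14.3]
width: 24.7
grip_force: 58.1
```

arm_command(
  moves=[
    [[0,0,0,0,0,0,1],[0,0,0,0,0,0,1],[0,0,0,0,0,0,1],[0,0,0,0,0,-0.2,1],[0,0,0,0,0,-0.2,1],[0,0,0,0,0,-0.2,1],[0,0,0,0,0,-0.2,1],[0,0,0,0,0,-0.2,1],[0,0,0,0,0,0,1],[0,0,0,0,0,0,1]],
  ],
)

```text
time: 13.1
eef_pos: [435.4, 214.7, 194.9]
orientation: [-2.238, -2.199, -0.001]
force: [-0.4, -0.4, -2.4]
width: 23.9
grip_force: 59.5
```

```bash
python3 - <<'E'
from h import *
plan(S(0,60,190),down(-91.43))
c=cap('wrist'); save(c,'w4'); P=cloud(c)
E
```

```text
turn [-0.002 -0.003  0.007] rows>= 0.1 | then shift [-1.008  0.576  0.033] rows>= 4.2 | now [435.4 214.7 194.9] t 13.1
```

View pics/w4.png

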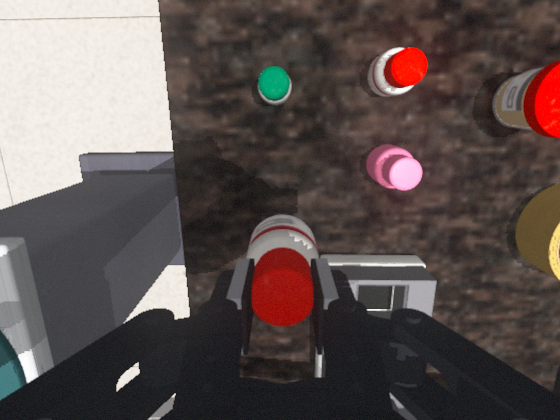

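Vial B is held upright and centred (cap at (285,290)). Moving it to the pocket at y=+60.

arm_command(
  moves=[
    [[0,0,0.007,-0.168,0.096,0,1],[0,0,0,-0.168,0.096,0,1],[0,0,0,-0.168,0.096,0,1],[0,0,0,-0.168,0.096,0,1],[0,0,0,-0.168,0.096,0,1],[0,0,0,-0.168,0.096,0,1],[0,0,0,0,0,0.2,1],[0,0,0,0,0,0.2,1],[0,0,0,0,0,0.1,1],[0,0,0,0,0,0,1],[0,0,0,0,0,0,1]],
  ],
)

```text
time: 14.07
eef_pos: [516.3, 61.1, 116.4]
orientation: [-2.245, -2.189, 0.008]
force: [0.1, 0.3, 0.3]
width: 24.7
grip_force: 59.5
```

```bash
python3 - <<'E'
from h import *
plan(S(0,60,75),down(-91.43)); print(S(0,60,75),r.state()['force'])
E
```

```text
turn [-0.008 -0.001 -0.   ] rows>= 0.1 | then shift [0.003 0.011 0.276] rows>= 1.0 | now [516.3  61.1 116.4] t 14.0667
[517.99733704  61.48131361  75.        ] [0.06330351 0.28815287 0.34155056]
```

arm_command(
  moves=[
    [[0,0,0,0.003,0.011,0,1],[0,0,0,0,0,0.04,1],[0,0,0,0,0,0.04,1],[0,0,0,0,0,0.04,1],[0,0,0,0,0,0.03,1],[0,0,0,0,0,0,1]],
  ],
)

```text
time: 14.57
eef_pos: [518.1, 61.7, 93.9]
orientation: [-2.245, -2.189, 0.006]
force: [-0.9, -0.1, -1.3]
width: 24.3
grip_force: 59.5
```

Entered freely. Lowering the rest of the way and releasing.

arm_command(
  moves=[
    [[0,0,0,0,0,0.04,1],[0,0,0,0,0,0.04,1],[0,0,0,0,0,0.03,1],[0,0,0,0,0,0.016,1],[0,0,0,0,0,0,1]],
  ],
)

```text
time: 14.98
eef_pos: [518.2, 61.7, 75.3]
orientation: [-2.245, -2.189, 0.006]
force: [-0.2, -0.0, -1.1]
width: 24.6
grip_force: 59.5
```

arm_command(
  moves=[
    [[0,0,0,0,0,0,0.4],[0,0,0,0,0,0,0.4],[0,0,0,0,0,0,0.4],[0,0,0,0,0,0,0.4],[0,0,0,0,0,-0.05,0.4],[0,0,0,0,0,-0.15,0.4],[0,0,0,0,0,-0.2,0],[0,0,0,0,0,-0.2,0],[0,0,0,0,0,-0.2,0],[0,0,0,0,0,0,0],[0,0,0,0,0,0,0]],
  ],
)

```text
time: 15.9
eef_pos: [520.0, 61.7, 198.1]
orientation: [-2.247, -2.191, -0.0]
force: [-0.7, -0.2, -0.8]
width: 85.2
grip_force: 0.0
```

```bash
python3 - <<'E'
from h import *
c=cap('wrist'); caps(c,zr=(48,110)); print(S(0,60,92))
c=cap('top');caps(c);caps(c,'yellow')
plan([528.9,315.7,190],down(-91.43))
E
```

```text
red px [280. 210.] top 91.2 circ 518.0 60.8 13.3 mid [517.9  61.2] ext [22.8 24. ]
[517.99733704  61.48131361  92.        ]
red px [174. 175.] top 66.2 circ 648.5 290.5 29.4 mid [649.1 290.3] ext [51.4 51.7]
red px [166. 214.] top 61.3 circ 528.3 315.4 13.0 mid [527.5 315. ] ext [21.5 22.3]
yellow px [ 67. 167.] top 60.3 circ 685.5 622.5 13.9 mid [684.3 622.4] ext [22.6 23.3]
turn [-0.006 -0.001 -0.   ] rows>= 0.0 | then shift [1.696 0.025 0.039] rows>= 6.1 | now [518.8  61.5 195.8] t 16.0
```

Seated: cap top 91.2. Now red vial A.

arm_command(
  moves=[
    [[0,0,0,0.242,0.004,0,0],[0,0,0,0.242,0.004,0,0],[0,0,0,0.242,0.004,0,0],[0,0,0,0.242,0.004,0,0],[0,0,0,0.242,0.004,0,0],[0,0,0,0.242,0.004,0,0],[0,0,0,0.242,0.004,0,0],[0,0,0,0,0,0,0],[0,0,0,0,0,0,0]],
  ],
)

```text
time: 16.75
eef_pos: [528.5, 317.3, 194.6]
orientation: [-2.241, -2.193, 0.008]
force: [0.8, -0.7, -0.1]
width: 85.5
grip_force: 0.0
```

```bash
python3 - <<'E'
from h import *
c=cap('wrist'); caps(c)
plan([528.9,315.7,45],down(-91.43))
E
```

```text
red px [285. 202.] top 61.2 circ 529.1 315.9 13.2 mid [528.8 316.3] ext [23.3 23.7]
red px [432. 229.] top 65.6 circ 649.8 291.3 29.2 mid [649.1 292.4] ext [51.7 51.4]
turn [-0.007  0.     0.001] rows>= 0.1 | then shift [ 0.001 -0.001  0.999] rows>= 3.6 | now [529.1 315.5 194.9] t 16.8
```

arm_command(
  moves=[
    [[-0.007,0,0,0.001,0,0.2,0],[0,0,0,0,0,0.2,0],[0,0,0,0,0,0.2,0],[0,0,0,0,0,0.2,0],[0,0,0,0,0,0.1,0],[0,0,0,0,0,0.1,0],[0,0,0,0,0,0,1],[0,0,0,0,0,0,1],[0,0,0,0,0,0,1],[0,0,0,0,0,0,1],[0,0,0,0,0,0,1],[0,0,0,0,0,0,1]],
  ],
)

```text
time: 17.8
eef_pos: [530.3, 316.2, 47.6]
orientation: [2.249, 2.193, 0.006]
force: [-1.2, -0.3, 7.2]
width: 24.3
grip_force: 58.4
```

arm_command(
  moves=[
    [[0,0,0,0,0,0,1],[0,0,0,0,0,0,1],[0,0,0,0,0,0,1],[0,0,0,0,0,-0.2,1],[0,0,0,0,0,-0.2,1],[0,0,0,0,0,-0.2,1],[0,0,0,0,0,-0.2,1],[0,0,0,0,0,-0.2,1],[0,0,0,0,0,0,1],[0,0,0,0,0,0,1]],
  ],
)

```text
time: 18.63
eef_pos: [530.2, 316.0, 198.5]
orientation: [2.249, 2.193, 0.009]
force: [-0.0, -0.6, -2.3]
width: 24.2
grip_force: 59.1
```

```bash
python3 - <<'E'
from h import *
plan(S(0,-60,195),down(-91.43))
E
```

```text
turn [ 0.005 -0.004 -0.   ] rows>= 0.0 | then shift [-2.499 -0.039  0.023] rows>= 9.0 | now [530.2 316.  198.5] t 18.6333
```

arm_command(
  moves=[
    [[0,0,0,-0.25,-0.004,0,1],[0.005,-0.004,0,-0.25,-0.004,0,1],[0,0,0,-0.25,-0.004,0,1],[0,0,0,-0.25,-0.004,0,1],[0,0,0,-0.25,-0.004,0,1],[0,0,0,-0.25,-0.004,0,1],[0,0,0,-0.25,-0.004,0,1],[0,0,0,-0.25,-0.004,0,1],[0,0,0,-0.25,-0.004,0,1],[0,0,0,-0.25,-0.003,0,1],[0,0,0,0,0,0,1],[0,0,0,0,0,0,1]],
  ],
)

```text
time: 19.63
eef_pos: [513.5, -61.3, 196.3]
orientation: [-2.253, -2.188, 0.009]
force: [0.1, 1.6, -0.5]
width: 24.7
grip_force: 59.2
```

arm_command(
  moves=[
    [[0,0,0,0,0,0.2,1],[0,0,0,0,0,0.2,1],[0,0,0,0,0,0.1,1],[0,0,0,0,0,0,1],[0,0,0,0,0,0,1]],
  ],
)

```text
time: 20.05
eef_pos: [513.5, -58.6, 121.5]
orientation: [-2.247, -2.193, 0.009]
force: [-0.1, -0.3, -0.3]
width: 24.4
grip_force: 59.2
```

```bash
python3 - <<'E'
from h import *
plan(S(0,-60,78),down(-91.43)); print(S(0,-60,75),r.state()['force'])
E
```

```text
turn [-0.005  0.003  0.001] rows>= 0.0 | then shift [0.001 0.01  0.29 ] rows>= 1.0 | now [513.5 -58.6 121.5] t 20.05
[515.00266296 -58.48131361  75.        ] [-0.10911687 -0.2886011  -0.28873671]
```

arm_command(
  moves=[
    [[-0.005,0.003,0,0.001,0.01,0,1],[0,0,0,0,0,0.04,1],[0,0,0,0,0,0.04,1],[0,0,0,0,0,0.04,1],[0,0,0,0,0,0.04,1],[0,0,0,0,0,0,1]],
  ],
)

```text
time: 20.55
eef_pos: [514.9, -59.1, 96.8]
orientation: [-2.249, -2.193, -0.001]
force: [-1.0, -0.1, -1.3]
width: 24.1
grip_force: 59.2
```

arm_command(
  moves=[
    [[0,0,0,0,0,0.04,1],[0,0,0,0,0,0.04,1],[0,0,0,0,0,0.03,1],[0,0,0,0,0,0.018,1],[0,0,0,0,0,0,1]],
  ],
)

```text
time: 20.97
eef_pos: [515.3, -59.2, 78.1]
orientation: [2.249, 2.193, 0.001]
force: [0.3, 0.3, -2.2]
width: 24.1
grip_force: 59.3
```

arm_command(
  moves=[
    [[0,0,0,0,0,0,0.4],[0,0,0,0,0,0,0.4],[0,0,0,0,0,0,0.4],[0,0,0,0,0,0,0.4],[0,0,0,0,0,-0.05,0.4],[0,0,0,0,0,-0.15,0.4],[0,0,0,0,0,-0.2,0],[0,0,0,0,0,-0.2,0],[0,0,0,0,0,-0.2,0],[0,0,0,0,0,0,0],[0,0,0,0,0,0,0]],
  ],
)

```text
time: 21.88
eef_pos: [516.2, -59.3, 200.9]
orientation: [2.247, 2.191, 0.007]
force: [0.0, 0.2, -0.2]
width: 85.4
grip_force: 0.0
```

```bash
python3 - <<'E'
from h import *
c=cap('wrist'); caps(c,zr=(48,110)); print(S(0,-60,92))
c=cap('top');caps(c,zr=(48,110));caps(c,'yellow'); P=cloud(c)
m=(P[...,2]>15)&(P[...,2]<200)&(P[...,0]>600)&(P[...,0]<800)&(P[...,1]>520)&(P[...,1]<720)
n,l,st,ce=cv2.connectedComponentsWithStats(m.astype(np.uint8))
for i in range(1,n):
    if st[i,4]>30: q=P[l==i]; print(ce[i],q.min(0),q.max(0))
# per height
for z in range(15,140,15):
    k=P[m&(P[...,2]>z)&(P[...,2]<z+15)]
    if len(k): print(z,k.min(0).round(0),k.max(0).round(0))
plan([560,510,200],down(-50)); print(r.state()['joints'])
E
```

```text
red px [280.  34.] top 91.3 circ 518.0 60.4 13.3 mid [517.9  60. ] ext [23.1 23.6]
red px [279. 208.] top 91.1 circ 514.0 -59.3 13.3 mid [514.1 -58.8] ext [23.1 23.7]
red px [253. 372.] top 98.9 circ 487.1 -200.7 9.9 mid [ 487.9 -197.3] ext [17.   7.6]
[515.00266296 -58.48131361  92.        ]
red px [174. 175.] top 66.3 circ 649.3 289.9 28.8 mid [648.4 290.1] ext [50.6 51. ]
red px [248. 215.] top 91.2 circ 516.9 60.2 12.3 mid [517.4  60.6] ext [21.5 21.1]
yellow px [ 67. 167.] top 59.9 circ 685.6 622.7 14.1 mid [684.5 622.4] ext [22.3 24.3]
[ 75.96132597 149.14732965] [706.83622231 565.82183003  15.18537513] [768.68577344 625.65716563 123.51604947]
[ 70.86 168.42] [665.72568435 602.84495982  16.07905017] [702.8145411  637.56296723  64.50648175]
15 [601. 566.  15.] [767. 719.  30.]
30 [666. 567.  30.] [760. 638.  45.]
45 [670. 566.  45.] [766. 637.  60.]
60 [672. 567.  60.] [764. 635.  74.]
75 [709. 566.  75.] [769. 626.  90.]
90 [712. 573.  90.] [762. 603. 104.]
105 [720. 577. 105.] [760. 618. 120.]
120 [719. 579. 120.] [754. 613. 124.]
turn [ 0.001 -0.    -0.691] rows>= 5.8 | then shift [ 2.714  2.669 -0.009] rows>= 13.7 | now [515.  -59.2 198.7] t 21.9833
[-0.14007265  0.26615368  0.22900787  1.91865166 -0.07353301  0.96332097
  0.09802737]
```

Red A is seated too (91.1). The yellow bottle is 36 mm wide, 60 mm high and white-bodied at (685,622), so it is a real vial. It stands 10 mm from a big bottle centred near (737,596), so I'll close along world y with the tool tilted outward. Checking clearance to the monitor.

```bash
python3 - <<'E'
from h import *
for n in('top','scene'):
    c=cap(n);P=cloud(c)
    for y0 in range(300,800,60):
        k=P[(P[...,1]>y0)&(P[...,1]<y0+60)&(P[...,2]>135)&(P[...,0]>560)&(c['z_map']>0)]
        if len(k): i=np.argsort(k[:,0])[min(10,len(k)-1)]; print(n,y0,k[i].round(0))
plan([600,540,200],down(0)); print(r.state()['joints'])
E
```

```text
top 300 [893. 302. 220.]
top 360 [906. 364. 165.]
top 420 [919. 422. 414.]
top 480 [932. 480. 448.]
top 540 [1040.  542.  314.]
top 600 [1069.  623.  289.]
top 660 [1069.  706.  221.]
top 720 [1069.  736.  136.]
top 780 [1071.  789.  141.]
scene 300 [895. 303. 420.]
scene 360 [908. 363. 319.]
scene 420 [920. 421. 175.]
scene 480 [934. 481. 255.]
scene 540 [1041.  545.  281.]
scene 600 [1068.  605.  479.]
scene 660 [1069.  666.  484.]
scene 720 [1070.  749.  553.]
turn [ 0.    -0.    -1.524] rows>= 12.8 | then shift [-0.568  3.995 -0.013] rows>= 14.5 | now [514.8 -59.2 198. ] t 22.0833
[-0.13994808  0.26728569  0.22889387  1.91885658 -0.07349633  0.96321175
  0.09804341]
```

arm_command(
  moves=[
    [[0,0,-0.117,0,0,0,0],[0,0,-0.117,0,0,0,0],[0,0,-0.117,0,0,0,0],[0,0,-0.117,0,0,0,0],[0,0,-0.117,0,0,0,0],[0,0,-0.117,0,0,0,0],[0,0,-0.117,0,0,0,0],[0,0,-0.117,0,0,0,0],[0,0,-0.117,0,0,0,0],[0,0,-0.117,0,0,0,0],[0,0,-0.117,0,0,0,0],[0,0,-0.117,0,0,0,0]],
  ],
)

```text
time: 23.08
eef_pos: [514.9, -59.2, 197.9]
orientation: [-0.188, -3.136, -0.001]
force: [-0.7, -0.1, 0.2]
width: 85.3
grip_force: 0.0
```

arm_command(
  moves=[
    [[0,0,-0.117,0,0,0,0],[0,0,0,-0.0355,0.25,0,0],[0,0,0,-0.0355,0.25,0,0],[0,0,0,-0.0355,0.25,0,0],[0,0,0,-0.0355,0.25,0,0],[0,0,0,-0.0355,0.25,0,0],[0,0,0,-0.0355,0.25,0,0],[0,0,0,-0.0355,0.25,0,0],[0,0,0,-0.0355,0.25,0,0],[0,0,0,-0.0355,0.25,0,0],[0,0,0,-0.0355,0.25,0,0],[0,0,0,-0.0355,0.25,0,0]],
  ],
)

```text
time: 24.08
eef_pos: [574.9, 354.7, 197.9]
orientation: [0.005, 3.141, -0.001]
force: [0.6, -0.2, 0.3]
width: 85.4
grip_force: 0.0
```

arm_command(
  moves=[
    [[0,0,0,-0.0355,0.25,0,0.4],[0,0,0,-0.0355,0.25,0,0.4],[0,0,0,-0.0355,0.25,0,0.4],[0,0,0,-0.0355,0.25,0,0.4],[0,0,0,-0.0355,0.25,0,0.4],[0,-0.111,0,0,0,0,0.4],[0,-0.111,0,0,0,0,0.4],[0,-0.111,0,0,0,0,0.4],[0,0,0,0,0,0,0.4],[0,0,0,0,0,0,0.4]],
  ],
)

```text
time: 24.92
eef_pos: [600.2, 541.2, 197.7]
orientation: [0.0, 2.793, -0.002]
force: [0.8, -0.2, 1.1]
width: 51.2
grip_force: 0.0
```

```bash
python3 - <<'E'
from h import *
print(r.state()['joints'])
c=cap('wrist'); save(c,'w5'); caps(c,'yellow')
plan([680,622,120],down(0,-20))
E
```

```text
[-0.85624996  0.6597408  -0.02559829  1.34710582  0.35219071  0.93742785
  0.5142968 ]
yellow px [374. 226.] top 58.8 circ 683.7 623.9 13.7 mid [682.8 623.6] ext [23.4 23.5]
turn [-0.002 -0.    -0.002] rows>= 0.0 | then shift [-0.31   0.543  0.67 ] rows>= 3.3 | now [601.9 540.5 198.5] t 24.9667
```

View pics/w5.png

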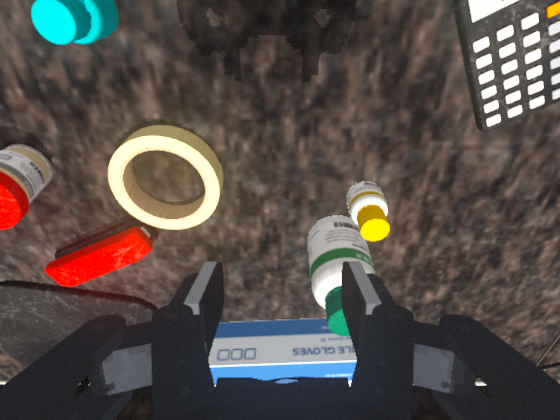

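The yellow-capped vial is at (374,226), world (683.7,623.8), with the big bottle beside it at (340,262). Approaching along the tilted axis.

arm_command(
  moves=[
    [[0,0,0,-0.06,0.11,0.13,0.4],[0,0,0,-0.06,0.11,0.13,0.4],[0,0,0,-0.06,0.11,0.13,0.4],[0,0,0,-0.06,0.11,0.13,0.4],[0,0,0,-0.02,0.11,0.1,0.4],[0,0,0,0,0,0,0.4],[0,0,0,0,0,0,0.4]],
  ],
)

```text
time: 25.55
eef_pos: [672.2, 621.7, 122.7]
orientation: [0.006, 2.794, -0.003]
force: [-0.5, 0.3, 0.5]
width: 51.2
grip_force: 0.0
```

```bash
python3 - <<'E'
from h import *
c=cap('wrist'); caps(c,'yellow'); print(r.state()['joints'])
plan([685.5,623.7,50],down(0,-20))
E
```

```text
yellow px [287. 209.] top 58.9 circ 683.2 624.5 13.5 mid [682.7 624.1] ext [23.6 23.1]
[-0.85674605  0.93684693 -0.02454909  1.00976774  0.34297114  0.99269972
  0.53755383]
turn [-0.002  0.    -0.004] rows>= 0.0 | then shift [0.087 0.014 0.497] rows>= 1.8 | now [672.3 621.6 124.5] t 25.6
```

arm_command(
  moves=[
    [[0,0,0,0.087,0.017,0,0.4],[0,0,0,0,0,0.12,0.4],[0,0,0,0,0,0.12,0.4],[0,0,0,0,0,0.12,0.4],[0,0,0,0,0,0.1,0.4],[0,0,0,0,0,0.037,0.4],[0,0,0,0,0,0,0.4],[0,0,0,0,0,0,0.4]],
  ],
)

```text
time: 26.27
eef_pos: [684.9, 625.2, 51.0]
orientation: [0.005, 2.791, -0.0]
force: [-0.8, -0.0, -0.1]
width: 51.3
grip_force: 0.0
```

```bash
python3 - <<'E'
from h import *
c=cap('wrist'); caps(c,'yellow'); print(r.state()['force'])
plan([685,624,50],down(0,-20))
E
```

```text
yellow px [281. 281.] top 58.9 circ 683.4 624.2 13.6 mid [682.5 624.3] ext [23.1 23.4]
[0.73530495 0.68872332 0.8028892 ]
turn [ 0.     0.002 -0.003] rows>= 0.0 | then shift [ 0.004 -0.011  0.012] rows>= 0.1 | now [684.9 625.7  51.9] t 26.3167
```

Lined up, so close and lift.

arm_command(
  moves=[
    [[0,0,0,0,-0.008,0.008,0.4],[0,0,0,0,0,0,1],[0,0,0,0,0,0,1],[0,0,0,0,0,0,1],[0,0,0,0,0,0,1],[0,0,0,0,0,0,1],[0,0,0,0,0,0,1],[0,0,0,0,0,0,1],[0,0,0,0,0,0,1]],
  ],
)

```text
time: 27.07
eef_pos: [685.0, 624.1, 49.6]
orientation: [0.004, 2.791, -0.0]
force: [0.2, -0.6, -0.4]
width: -0.2
grip_force: 0.0
```

arm_command(
  moves=[
    [[0,0,0,0.017,0,-0.047,1],[0,0,0,0.034,0,-0.094,1],[0,0,0,0.06,0,-0.15,1],[0,0,0,0.068,0,-0.188,1],[0,0,0,0.068,0,-0.188,1],[0,0,0,0.068,0,-0.188,1],[0,0,0,0,0,0,1],[0,0,0,0,0,0,1]],
  ],
)

```text
time: 27.73
eef_pos: [595.5, 625.8, 156.9]
orientation: [0.003, 2.79, 0.004]
force: [-0.1, -0.7, -0.5]
width: 0.3
grip_force: 0.0
```

```bash
python3 - <<'E'
from h import *
c=cap('wrist'); save(c,'w6')
plan(S(2,116,190),down(-1.43,-20))
E
```

```text
turn [0.008 0.002 0.02 ] rows>= 0.2 | then shift [ 0.31  -3.393 -0.362] rows>= 12.3 | now [596.3 624.7 154.9] t 27.7833
```

View pics/w6.png

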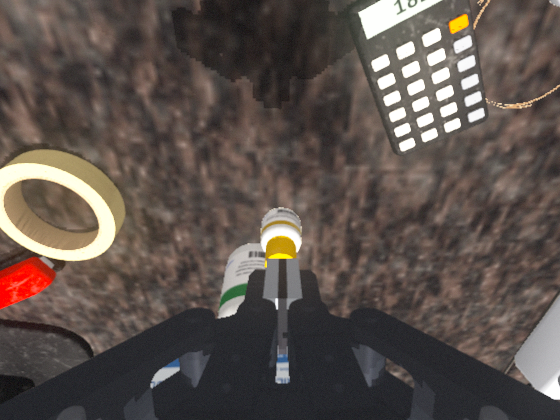

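The grasp closed on nothing: the pads were too high and slipped over the cap. The vial still stands at (281,235). Reopen, re-measure, go lower.

arm_command(
  moves=[
    [[0,0,0,0,0,-0.1,0.4],[0,0,0,0,0,0,0.4],[0,0,0,0,0,0,0.4],[0,0,0,0,0,0,0.4],[0,0,0,0,0,0,0.4]],
  ],
)

```text
time: 28.2
eef_pos: [591.6, 624.0, 167.2]
orientation: [0.005, 2.792, -0.001]
force: [0.9, -0.3, 0.0]
width: 51.1
grip_force: 0.0
```

```bash
python3 - <<'E'
from h import *
c=cap('wrist'); caps(c,'yellow',(35,80)); print(r.state()['width'])
R=down(0,-20)
plan([656,624,125],R)
P=cloud(c); m=(P[...,2]>8)&(P[...,2]<38)&(abs(P[...,0]-690)<45)&(P[...,1]>602)&(P[...,1]<660)
q=P[m]; print(np.percentile(q,[2,98],axis=0))
E
```

```text
yellow px [283. 251.] top 58.4 circ 683.0 623.7 13.6 mid [682.5 624.3] ext [23.5 22.9]
51.10809146549859
turn [-0.001  0.001 -0.003] rows>= 0.0 | then shift [-0.307 -0.     0.412] rows>= 1.8 | now [591.6 624.  167.3] t 28.25
[[665.25525646 603.17185863   9.08046314]
 [725.99185678 641.46047893  37.20138139]]
```

arm_command(
  moves=[
    [[0,0,0,-0.1,0,0.138,0.4],[0,0,0,-0.1,0,0.138,0.4],[0,0,0,-0.107,0,0.138,0.4],[0,0,0,0,0,0,0.4],[0,0,0,0,0,0.13,0.4],[0,0,0,0,0,0.13,0.4],[0,0,0,0,0,0.13,0.4],[0,0,0,0,0,0.1,0.4],[0,0,0,0,0,0,0.4],[0,0,0,0,0,0,0.4]],
  ],
)

```text
time: 29.08
eef_pos: [681.1, 623.7, 55.6]
orientation: [0.005, 2.792, -0.002]
force: [-0.7, 0.3, 0.1]
width: 51.5
grip_force: 0.0
```

```bash
python3 - <<'E'
from h import *
c=cap('wrist'); caps(c,'yellow'); print(r.state()['force'])
plan([685.5,624,43],down(0,-20))
E
```

```text
yellow px [284. 279.] top 58.9 circ 683.3 624.2 13.7 mid [682.5 624.3] ext [23.3 23.2]
[ 0.6060368  -0.06033896 -0.77771599]
turn [-0.     0.002 -0.003] rows>= 0.0 | then shift [ 0.005 -0.003  0.098] rows>= 0.4 | now [681.2 624.5  57.1] t 29.1333
```

arm_command(
  moves=[
    [[0,0,0,0.005,0,0.045,0.4],[0,0,0,0,0,0.047,0.4],[0,0,0,0,0,0,0.4],[0,0,0,0,0,0,1],[0,0,0,0,0,0,1],[0,0,0,0,0,0,1],[0,0,0,0,0,0,1],[0,0,0,0,0,0,1],[0,0,0,0,0,0,1],[0,0,0,0,0,0,1]],
  ],
)

```text
time: 29.97
eef_pos: [685.3, 624.2, 43.3]
orientation: [0.004, 2.791, -0.0]
force: [0.0, 0.1, -0.0]
width: -0.2
grip_force: 0.0
```

```bash
python3 - <<'E'
from h import *
c=cap('wrist'); caps(c,'yellow',(30,80)); 
d=cap('top'); caps(d,'yellow',(30,80)); e=cap('scene'); caps(e,'yellow',(30,80))
P=cloud(e)
a=cv2.resize(c['frame'][150:400,150:410,::-1],(520,500),interpolation=2)
hs=cv2.cvtColor(e['frame'],cv2.COLOR_RGB2HSV); 
m=(abs(P[...,0]-684)<60)&(abs(P[...,1]-623)<60)&(P[...,2]>20); v,u=np.where(m); print(v.min(),v.max(),u.min(),u.max())
cv2.imwrite('pics/w7.png',a)
v0,v1,u0,u1=max(0,v.min()-30),min(420,v.max()+30),max(0,u.min()-40),min(560,u.max()+40)
b=e['frame'][v0:v1,u0:u1,::-1]; k=min(700/b.shape[1],560/b.shape[0]); cv2.imwrite('pics/s7.png',cv2.resize(b,None,fx=k,fy=k,interpolation=2))
E
```

```text
yellow px [284. 257.] top 43.3 circ 679.2 624.1 12.3 mid [674.3 624.2] ext [ 8.  22.5]
269 419 329 443
```

View pics/w7.png

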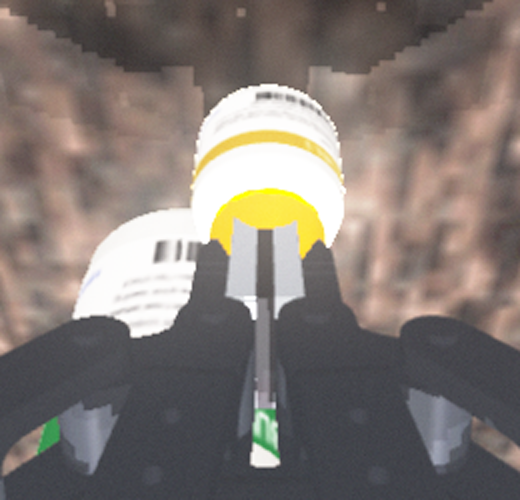

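View pics/s7.png

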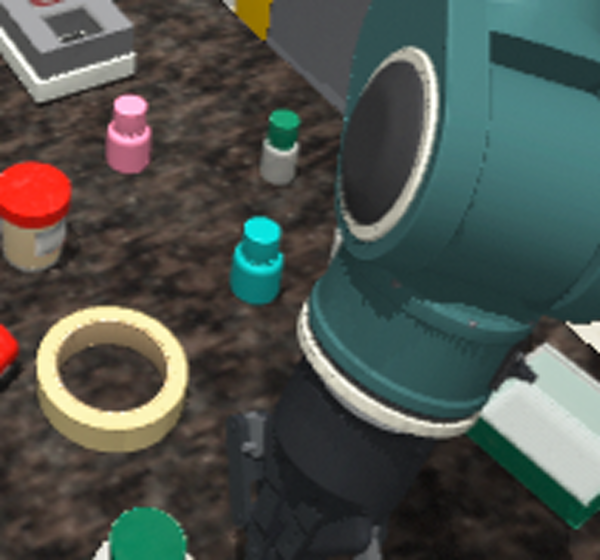

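The closed fingers now stand inside the drawn yellow cap (around (265,240) in the crop) with zero contact force, and the bottle hasn't moved. It is background decoration, not a body that can be grasped. I'll back out, confirm it is unmoved, and search for any other yellow cap, including lying ones.

arm_command(
  moves=[
    [[0,0,0,0,0,0.1,1],[0,0,0,0,0,0,1],[0,0,0,0,0,0,1]],
  ],
)

```text
time: 30.37
eef_pos: [690.3, 623.2, 27.2]
orientation: [0.005, 2.793, -0.003]
force: [0.1, 0.4, -0.0]
width: -0.1
grip_force: 0.0
```

arm_command(
  moves=[
    [[0,0,0,0,0,-0.2,1],[0,0,0,0,0,-0.2,1],[0,0,0,0,0,-0.2,1],[0,0,0,0.1,0,-0.2,1],[0,0,0,0.1,-0.1,-0.2,1],[0,0,0,0.1,-0.2,0,0.4],[0,0,0,0.1,-0.2,0,0.4],[0,0,0,0,-0.2,0,0.4],[0,0,0,0,0,0,0.4]],
  ],
)

```text
time: 31.12
eef_pos: [583.2, 513.4, 150.0]
orientation: [0.009, 2.79, -0.005]
force: [0.5, -1.5, 0.1]
width: 48.0
grip_force: 0.0
```

```bash
python3 - <<'E'
from h import *
for n in('wrist','top','scene'):
    c=cap(n); print(n); caps(c,'yellow',(5,130)); caps(c,'red',(5,110))
E
```

```text
wrist
yellow px [402. 241.] top 24.6 circ 676.2 620.3 16.1 mid [673.5 619.4] ext [16.8 26.5]
yellow px [415. 272.] top 58.2 circ 683.2 623.7 13.4 mid [682.5 623.5] ext [23.3 23.6]
red px [ 16. 254.] top 65.1 circ 651.8 297.9 27.9 mid [651.9 305.7] ext [46.3 28.3]
red px [114. 301.] top 38.4 circ 745.8 340.4 58.5 mid [742.4 342.5] ext [52.  99.5]
top
yellow px [ 68. 167.] top 59.8 circ 683.2 623.0 14.2 mid [684.2 624. ] ext [22.7 25.3]
yellow px [269. 203.] top 122.1 circ 549.7 -5.2 27.4 mid [548.8  -3. ] ext [47.1 21.7]
yellow px [267. 223.] top 122.2 circ 488.2 5.8 23.3 mid [489.4   5.3] ext [38.2 23.7]
red px [161. 146.] top 39.3 circ 754.4 340.6 60.8 mid [749.1 339.4] ext [ 59.6 103.9]
red px [174. 175.] top 66.2 circ 648.8 289.9 29.1 mid [649.1 290.3] ext [52.9 52. ]
red px [248. 214.] top 92.7 circ 516.3 60.4 12.0 mid [517.4  60.5] ext [20.4 20.8]
red px [289. 215.] top 92.0 circ 513.2 -59.6 12.4 mid [513.1 -58. ] ext [24.2 20.8]
scene
yellow px [304. 205.] top 120.9 circ 488.7 6.5 17.7 mid [488.6   7.2] ext [33.4 20.6]
yellow px [286. 209.] top 120.6 circ 541.0 1.4 20.4 mid [542.8   0.7] ext [35.4 22.5]
red px [275. 182.] top 101.6 circ 487.2 -198.2 10.6 mid [ 486.2 -197.8] ext [16.6 16.4]
red px [303. 229.] top 89.2 circ 521.2 62.5 15.2 mid [521.1  63.1] ext [22.2 26.5]
red px [299. 302.] top 65.2 circ 652.9 292.5 30.0 mid [652.4 293.9] ext [51.4 52.2]
red px [270. 341.] top 38.8 circ 753.6 342.8 59.0 mid [750.6 343.1] ext [59.2 98.1]
```

The fingers went to z 27 inside it with no force, and it stands unmoved at (683,623.5). So it is non-physical decoration, and only the two red vials exist. Both are seated. Next is the keeper bar.

arm_command(
  moves=[
    [[0,0.111,0,0,0,-0.15,0.4],[0,0.111,0,0,0,-0.15,0.4],[0,0.111,0,0,0,-0.1,0.4],[0,0,0.115,0,0,0,0.4],[0,0,0,0,0,0,0.4],[0,0,0,0,0,0,0.4]],
  ],
)

```text
time: 31.77
eef_pos: [567.1, 520.3, 206.3]
orientation: [0.189, 3.134, 0.0]
force: [0.4, -0.3, -0.3]
width: 51.0
grip_force: 0.0
```

```bash
python3 - <<'E'
from h import *
plan([516.5,1.5,195],down(-6.9))
E
```

```text
turn [0.    0.002 0.   ] rows>= 0.0 | then shift [-0.081 -3.474  0.075] rows>= 12.5 | now [567.1 520.3 206.3] t 31.7667
```

arm_command(
  moves=[
    [[0,0,0,-0.006,-0.25,0,0.4],[0,0,0,-0.006,-0.25,0,0.4],[0,0,0,-0.006,-0.25,0,0.4],[0,0,0,-0.006,-0.25,0,0.4],[0,0,0,-0.006,-0.25,0,0.4],[0,0,0,-0.006,-0.25,0,0.4],[0,0,0,-0.006,-0.25,0,0.4],[0,0,0,-0.006,-0.25,0,0.4],[0,0,0,-0.006,-0.25,0,0.4],[0,0,0,-0.006,-0.25,0,0.4],[0,0,0,-0.006,-0.25,0,0.4],[0,0,0,-0.006,-0.25,0,0.4]],
  ],
)

```text
time: 32.77
eef_pos: [521.7, 70.9, 206.6]
orientation: [0.184, 3.134, -0.0]
force: [1.3, -0.7, -0.2]
width: 51.2
grip_force: 0.0
```

arm_command(
  moves=[
    [[0,0,0,-0.005,-0.235,0,0.4],[0,0,0,-0.004,-0.235,0,0.4],[0,0,0,0,0,0,0.4],[0,0,0,0,0,0,0.4]],
  ],
)

```text
time: 33.1
eef_pos: [514.9, 0.6, 206.7]
orientation: [0.191, 3.134, -0.001]
force: [-0.4, 0.3, -0.0]
width: 51.2
grip_force: 0.0
```

```bash
cat >> h.py <<'E'
def bar(c,zr=(95,130)):
    P=cloud(c); hs=cv2.cvtColor(c['frame'],cv2.COLOR_RGB2HSV)
    m=(hs[...,0]>8)&(hs[...,0]<24)&(hs[...,1]>150)&(P[...,2]>zr[0])&(P[...,2]<zr[1])
    q=P[m]; top=np.percentile(q[:,2],70); k=q[abs(q[:,2]-top)<4]
    (vx,vy,x0,y0)=cv2.fitLine(k[:,:2].astype(np.float32),cv2.DIST_HUBER,0,.01,.01).ravel()
    print('bar top',top,cv2.minAreaRect(k[:,:2].astype(np.float32)),'line ang',np.degrees(np.arctan2(vy,vx)))
E
python3 - <<'E'
from h import *
print(r.state()['joints'])
bar(cap('wrist')); bar(cap('top'))
plan([516.5,1.5,98],down(-6.9))
E
```

```text
[-0.05512669  0.24747842 -0.0071211   1.91258391  0.00288881  0.97982858
  1.38548703]
bar top 121.49520223865031 ((514.3828735351562, 1.8249931335449219), (25.945838928222656, 264.9133605957031), 83.13777923583984) line ang -5.8281727Traceback (most recent call last):
  File "<stdin>", line 3, in <module>
  File "h.py", line 47, in bar
    q=P[m]; top=np.percentile(q[:,2],70); k=q[abs(q[:,2]-top)<4]
                ~~~~~~~~~~~~~^^^^^^^^^^^
    return _quantile_unchecked(
        a, q, axis, out, overwrite_input, method, keepdims, weights)
    return _ureduce(a,
                    func=_quantile_ureduce_func,
    ...<5 lines>...
                    overwrite_input=overwrite_input,
                    method=method)
    r = func(a, **kwargs)
    result = _quantile(arr,
                       quantiles=q,
    ...<2 lines>...
                       out=out,
                       weights=wgt)
    slices_having_nans = np.isnan(arr[-1, ...])
                                  ~~~^^^^^^^^^
IndexError: index -1 is out of bounds for axis 0 with size 0
```

arm_command(
  moves=[
    [[0,0,0,-0.007,0.006,0.15,0.4],[0,0,0,0,0,0.15,0.4],[0,0,0,0,0,0.15,0.4],[0,0,0,0,0,0.15,0.4],[0,0,0,0,0,0.075,0.4],[0,0,0,0,0,0.05,0.4],[0,0,0,0,0,0,0.4],[0,0,0,0,0,0,1],[0,0,0,0,0,0,1],[0,0,0,0,0,0,1],[0,0,0,0,0,0,1],[0,0,0,0,0,0,1]],
  ],
)

```text
time: 34.2
eef_pos: [517.3, 1.9, 99.0]
orientation: [0.194, 3.132, 0.001]
force: [1.1, -5.1, 3.1]
width: 24.8
grip_force: 61.1
```

arm_command(
  moves=[
    [[0,0,0,0,0,0,1],[0,0,0,0,0,0,1],[0,0,0,0,0,0,1]],
  ],
)

```text
time: 34.45
eef_pos: [517.3, 1.9, 98.6]
orientation: [0.194, 3.133, 0.0]
force: [1.8, -4.5, 1.8]
width: 25.0
grip_force: 61.2
```

Bar gripped. Pressing down 13 mm.

arm_command(
  moves=[
    [[0,0,0,0,0,0.03,1],[0,0,0,0,0,0.03,1],[0,0,0,0,0,0.027,1],[0,0,0,0,0,0,1],[0,0,0,0,0,0,1]],
  ],
)

```text
time: 34.87
eef_pos: [517.3, 1.9, 85.7]
orientation: [0.194, 3.133, 0.0]
force: [-0.0, -5.5, 8.6]
width: 25.0
grip_force: 61.9
```

arm_command(
  moves=[
    [[0,0,0.066,0,0,0,1],[0,0,0.066,0,0,0,1],[0,0,0.066,0,0,0,1],[0,0,0.066,0,0,0,1],[0,0,0.066,0,0,0,1],[0,0,0.066,0,0,0,1],[0,0,0,0,0,0,1]],
  ],
)

```text
time: 35.45
eef_pos: [517.4, 1.9, 85.7]
orientation: [0.842, 3.024, 0.001]
force: [-0.0, -6.1, 7.1]
width: 24.9
grip_force: 61.8
```

```bash
python3 - <<'E'
from h import *
s=r.state(); R=Ro.from_rotvec(s['orientation']).as_matrix(); print(np.degrees(np.arctan2(R[1,1],R[0,1])),s['eef_pos'],s['force'],s['torque'],s['width'])
E
```

```text
58.869006907913956 [517.37605428   1.94510832  85.74416764] [-0.01468725 -6.0907599   7.08266951] [-1.20531218 -0.02747234 -0.03608059] 24.894843918249958
```

arm_command(
  moves=[
    [[0,0,0.066,0,0,0,1],[0,0,0.066,0,0,0,1],[0,0,0.066,0,0,0,1],[0,0,0.066,0,0,0,1],[0,0,0.066,0,0,0,1],[0,0,0.066,0,0,0,1],[0,0,0.066,0,0,0,1],[0,0,0.066,0,0,0,1],[0,0,0,0,0,0,1]],
  ],
)

```text
time: 36.2
eef_pos: [517.4, 1.9, 85.7]
orientation: [1.636, 2.679, 0.003]
force: [-0.2, -5.2, 7.4]
width: 24.8
grip_force: 61.8
```

arm_command(
  moves=[
    [[0,0,0.066,0,0,0,1],[0,0,0.066,0,0,0,1],[0,0,0.066,0,0,0,1],[0,0,0.066,0,0,0,1],[0,0,0.066,0,0,0,1],[0,0,0.066,0,0,0,1],[0,0,0.066,0,0,0,1],[0,0,0,0,0,0,1],[0,0,0,0,0,0,1]],
  ],
)

```text
time: 36.95
eef_pos: [517.4, 1.9, 85.7]
orientation: [2.225, 2.214, 0.003]
force: [-0.0, -5.4, 8.1]
width: 24.8
grip_force: 61.8
```

```bash
python3 - <<'E'
from h import *
s=r.state(); R=Ro.from_rotvec(s['orientation']).as_matrix(); print(np.degrees(np.arctan2(R[1,1],R[0,1])),s['eef_pos'],s['force'],s['torque'],s['width'])
E
```

```text
-0.2853881559720706 [517.40800643   1.8829634   85.70972691] [-0.01014851 -5.3548238   8.14929945] [-1.25482319 -0.08246071 -0.04706111] 24.754647761677102
```

arm_command(
  moves=[
    [[0,0,0.012,0,0,-0.02,1],[0,0,0,0,0,-0.02,1],[0,0,0,0,0,-0.01,1],[0,0,0,0,0,0,1],[0,0,0,0,0,0,0.4],[0,0,0,0,0,0,0.4],[0,0,0,0,0,0,0.4],[0,0,0,0,0,0,0.4],[0,0,0,0,0,0,0.4]],
  ],
)

```text
time: 37.7
eef_pos: [516.7, 2.4, 92.6]
orientation: [2.239, 2.203, 0.002]
force: [0.2, -0.5, -0.4]
width: 51.0
grip_force: 0.0
```

arm_command(
  moves=[
    [[0,0,0,0,0,-0.1,0.4],[0,0,0,0,0,-0.2,0.4],[0,0,0,0,0,-0.2,0.4],[0,0,0,0,0,-0.2,0.4],[0,0,0,0,0,-0.2,0],[0,0,0,0,0,0,0],[0,0,0,0,0,0,0]],
  ],
)

```text
time: 38.28
eef_pos: [517.2, 2.4, 229.1]
orientation: [2.238, 2.201, 0.006]
force: [0.1, 1.3, -1.5]
width: 84.2
grip_force: 0.0
```

```bash
python3 - <<'E'
from h import *
c=cap('wrist'); save(c,'w8'); bar(c); caps(c,zr=(80,130))
plan(S(0,-205,45)+np.array([-.435,.011,.9])*110,down(-1.43,-25.8)); print(r.state()['joints'])
E
```

```text
bar top 116.75804904698799 ((516.9539184570312, 2.0545196533203125), (268.96405029296875, 25.921253204345703), 89.07335662841797) line ang 89.34464
turn [-0.333 -0.337 -1.465] rows>= 12.9 | then shift [ 0.53  -1.372  0.364] rows>= 5.5 | now [516.5   2.4 227.7] t 38.3333
[-0.40242681  0.23602703  0.39346752  1.89787597 -0.10593966  1.02539184
  0.01964189]
```

View pics/w8.png

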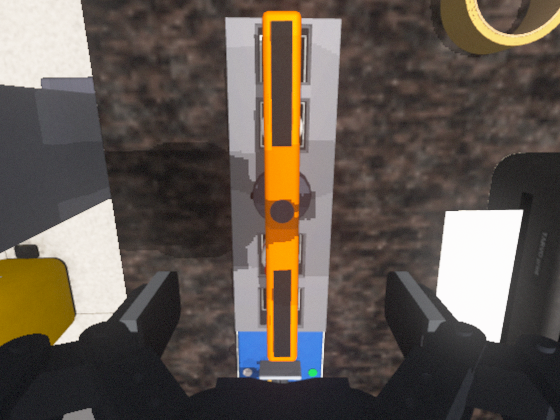

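Keeper locked: bar along the row, top at 116.8 (5 mm down), caps beneath. Now back to the toggle.

arm_command(
  moves=[
    [[0,0,-0.115,0,0,0,0.4],[0,0,-0.115,0,0,0,0.4],[0,0,-0.115,0,0,0,0.4],[0,0,-0.115,0,0,0,0.4],[0,0,-0.115,0,0,0,0.4],[0,0,-0.115,0,0,0,0.4],[0,0,-0.115,0,0,0,0.4],[0,0,-0.115,0,0,0,0.4],[0,0,-0.115,0,0,0,0.4],[0,0,-0.115,0,0,0,0.4],[0,0,-0.115,0,0,0,0.4],[0,0,-0.115,0,0,0,0.4]],
  ],
)

```text
time: 39.33
eef_pos: [515.9, 2.2, 226.2]
orientation: [-0.214, -3.134, -0.0]
force: [0.7, 1.2, -0.9]
width: 51.1
grip_force: 0.0
```

arm_command(
  moves=[
    [[0,0,-0.12,0,0,0,0.4],[0,-0.1075,0,0,0,0,0.4],[0,-0.1075,0,0,0,0,0.4],[0,-0.1075,0,0,0,0,0.4],[0,-0.1075,0,0,0,0,0.4],[0,0,0,0,-0.2,0,0.4],[0,0,0,0,-0.2,0,0.4],[0,0,0,0,-0.2,0,0.4],[0,0,0,0,-0.2,0,0.4],[0,0,0,0,-0.2,0,0.4],[0,0,0,0,0,0,0.4],[0,0,0,0,0,0,0.4]],
  ],
)

```text
time: 40.33
eef_pos: [513.1, -149.2, 226.3]
orientation: [0.028, 2.692, -0.006]
force: [-0.4, -0.5, -0.3]
width: 51.4
grip_force: 0.0
```

```bash
python3 - <<'E'
from h import *
plan(S(0,-205,45)+np.array([-.435,.011,.9])*100,down(-1.43,-25.8)); print(r.state()['joints'])
E
```

```text
turn [ 0.002 -0.     0.004] rows>= 0.0 | then shift [ 0.529 -0.362  0.421] rows>= 2.8 | now [ 513.1 -149.2  226.3] t 40.3333
[-0.03157895  0.06124801  0.33805364  2.16952517 -0.29961589  0.49829096
  2.08536163]
```

arm_command(
  moves=[
    [[0,0,0.004,0.132,-0.09,0,0.4],[0,0,0,0.132,-0.09,0,0.4],[0,0,0,0.132,-0.091,0,0.4],[0,0,0,0.133,-0.091,0,0.4],[0,0,0,0,0,0.14,0.4],[0,0,0,0,0,0.14,0.4],[0,0,0,0,0,0.141,0.4],[0,0,0,0,0,0,0.4],[0,0,0,0,0,0,0.4]],
  ],
)

```text
time: 41.08
eef_pos: [468.3, -200.1, 134.8]
orientation: [0.028, 2.693, -0.002]
force: [-0.7, 1.0, 0.3]
width: 51.2
grip_force: 0.0
```

```bash
python3 - <<'E'
from h import *
plan(S(0,-205,45)+np.array([-.435,.011,.9])*50,down(-1.43,-25.8))
c=cap('wrist'); caps(c,zr=(70,130))
E
```

```text
turn [ 0.005 -0.002  0.003] rows>= 0.0 | then shift [ 0.001 -0.015  0.331] rows>= 1.2 | now [ 468.3 -200.1  134.8] t 41.0833
red px [504. 251.] top 90.0 circ 512.7 -60.4 13.5 mid [511.1 -61.2] ext [21.4 23. ]
red px [278. 260.] top 119.7 circ 476.3 -202.7 8.5 mid [ 475.  -202.5] ext [12.4 15.3]
```

arm_command(
  moves=[
    [[0,0,0,0,-0.018,0.11,0.4],[0,0,0,0,0,0.11,0.4],[0,0,0,0,0,0.11,0.4],[0,0,0,0,0,0,0.4],[0,0,0,0,0,0,1],[0,0,0,0,0,0,1],[0,0,0,0,0,0,1],[0,0,0,0,0,0,1],[0,0,0,0,0,0,1],[0,0,0,0,0,0,1],[0,0,0,0,0,0,1],[0,0,0,0,0,0,1]],
  ],
)

```text
time: 42.13
eef_pos: [489.4, -203.3, 95.3]
orientation: [0.026, 2.689, -0.004]
force: [-10.0, 5.2, 16.7]
width: 15.3
grip_force: 58.4
```

arm_command(
  moves=[
    [[0,0,0,0,0,-0.022,1],[0,0,0,0,0,-0.022,1],[0,0,0,0,0,-0.023,1],[0,0,0,0,0,0,1],[0,0,0,0,0,0,1]],
  ],
)

```text
time: 42.55
eef_pos: [484.9, -203.2, 103.7]
orientation: [0.026, 2.69, -0.004]
force: [3.9, 4.6, -5.4]
width: 15.2
grip_force: 58.6
```

```bash
cat >> h.py <<'E'
def tog():
    s=r.state(); R=Ro.from_rotvec(s['orientation']); d=s['eef_pos']-S(0,-205,45); z=R.apply([0,0,1])
    print('in tool',R.inv().apply(d).round(2),'lean deg',np.degrees(np.arctan2(-z[0],-z[2])).round(1),s['force'].round(1),s['width'])
E
python3 -c "from h import *; tog()"
```

```text
in tool [ -1.8   -0.2  -64.34] lean deg -25.9 [ 3.9  4.6 -5.4] 15.223014376943924
```

arm_command(
  moves=[
    [[0,0,0,0,0,-0.007,1],[0,0.048,0,-0.0215,0,0,1],[0,0.048,0,-0.0215,0,0,1],[0,0.048,0,-0.0215,0,0,1],[0,0.048,0,-0.0215,0,0,1],[0,0.048,0,-0.0215,0,0,1],[0,0.048,0,-0.0215,0,0,1],[0,0,0,0,0,0,1],[0,0,0,0,0,0,1]],
  ],
)

```text
time: 43.3
eef_pos: [502.5, -203.6, 110.1]
orientation: [0.029, 2.985, 0.001]
force: [1.7, 3.9, -7.3]
width: 15.4
grip_force: 58.8
```

```bash
python3 -c "from h import *; tog()"
```

```text
in tool [ -1.38  -0.18 -65.65] lean deg -9.0 [ 1.7  3.9 -7.3] 15.352598404298574
```

arm_command(
  moves=[
    [[0,0.048,0,-0.0215,0,0.0005,1],[0,0.048,0,-0.0215,0,0.0005,1],[0,0.048,0,-0.0215,0,0.0005,1],[0,0.048,0,-0.0215,0,0.0005,1],[0,0.048,0,-0.0215,0,0.0005,1],[0,0.048,0,-0.0215,0,0.0005,1],[0,0,0,0,0,0,1]],
  ],
)

```text
time: 43.88
eef_pos: [522.5, -204.0, 109.7]
orientation: [-0.029, -2.994, -0.006]
force: [-1.7, 4.2, -6.5]
width: 15.4
grip_force: 59.0
```

```bash
python3 -c "from h import *; tog()"
```

```text
in tool [ -1.49  -0.19 -65.67] lean deg 8.4 [-1.7  4.2 -6.5] 15.370656730394543
```

arm_command(
  moves=[
    [[0,0.048,0,-0.0215,0,0.0005,1],[0,0.048,0,-0.0215,0,0.0005,1],[0,0.048,0,-0.0215,0,0.0005,1],[0,0.048,0,-0.0215,0,0.0005,1],[0,0.048,0,-0.0215,0,0.0005,1],[0,0.048,0,-0.0215,0,0.0005,1],[0,0,0,0,0,0,1],[0,0,0,0,0,0,1]],
  ],
)

```text
time: 44.55
eef_pos: [539.8, -204.8, 103.8]
orientation: [-0.027, -2.696, -0.011]
force: [0.4, 7.1, -6.8]
width: 15.2
grip_force: 59.3
```

arm_command(
  moves=[
    [[0,0,0,0,0,0.025,1],[0,0,0,0,0,0.025,1],[0,0,0,0,0,0.01,1],[0,0,0,0,0,0,1],[0,0,0,0,0,0,0.3],[0,0,0,0,0,0,0.3],[0,0,0,0,0,0,0.3],[0,0,0,0,0,0,0.3],[0,0,0,0,0,0,0.3],[0,0,0,0,0,0,0.3]],
  ],
)

```text
time: 45.38
eef_pos: [536.3, -205.1, 96.6]
orientation: [-0.027, -2.695, -0.009]
force: [0.3, 0.5, 0.1]
width: 59.9
grip_force: 0.0
```

arm_command(
  moves=[
    [[0,0,0,0,0,-0.15,0.3],[0,0,0,0,0,-0.2,0.3],[0,0,0,0,0,-0.2,0.3],[0,0,0,0,0,-0.2,0.3],[0,0,0,0,0,-0.1,0],[0,-0.108,0,0,0,0,0],[0,-0.108,0,0,0,0,0],[0,-0.108,0,0,0,0,0],[0,-0.108,0,0,0,0,0],[0,0,0,0,0,0,0]],
  ],
)

```text
time: 46.22
eef_pos: [589.0, -207.7, 212.3]
orientation: [0.038, 3.128, 0.004]
force: [-0.8, -0.3, 0.6]
width: 85.4
grip_force: 0.0
```

```bash
python3 - <<'E'
from h import *
tog(); c=cap('wrist'); save(c,'w9'); caps(c,zr=(60,135))
d=cap('scene'); bar(d); caps(d,zr=(60,135))
E
```

```text
in tool [ -79.99   -1.97 -166.21] lean deg -0.8 [-0.8 -0.3  0.6] 85.37000650271436
red px [285. 142.] top 120.1 circ 542.5 -204.0 9.2 mid [ 542.6 -204.3] ext [16.1 14.6]
bar top 116.3788479853361 ((518.5784912109375, 4.35247802734375), (270.464599609375, 27.074581146240234), 89.10926055908203) line ang 89.261086
red px [260. 183.] top 111.0 circ 544.5 -198.2 12.4 mid [ 543.8 -200.2] ext [19.1 16.5]
red px [286. 210.] top 82.6 circ 518.6 -56.0 12.1 mid [522.1 -55.3] ext [13.4 21.2]
red px [303. 230.] top 84.7 circ 524.8 65.0 11.0 mid [525.7  65.3] ext [14.6 19.7]
red px [299. 300.] top 65.5 circ 650.0 293.1 30.6 mid [652.2 293.9] ext [51.9 50.4]
```

View pics/w9.png

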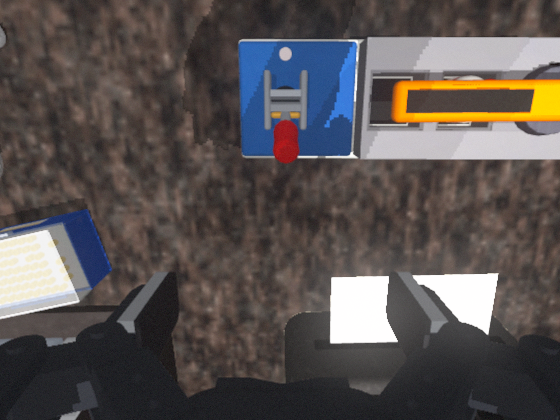

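The bat is back at RUN and home at (286,145), white dot clear, keeper locked and vials seated. Handing in.

```bash
python3 -c "from plant import r; print(r.sign_off())"
```

```text
the job is handed in; nothing more can be done
None
```

I switched the shaker off, stood both red-capped vials fully down in pockets of their own, locked the keeper bar and flipped the toggle back to RUN, then handed the job in after about 46 s; the one yellow-capped bottle I found is not in a pocket, because the fingers passed through it with no contact force, so I took it for non-solid background.

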